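# Hang the cordless ultrasound probe in its fork holder after a regrasp on the angled rest

### The job

Put the cordless ultrasound probe away: first park it on the angled rest, tail down near the foot ledge and wide head up, and let go of it; then take a fresh hold and hang it upright, head up, in the fork holder, with both shoulders sitting flat on the two prongs behind the front lips. Set it down gently both times and leave the other things on the trolley where they are.

Things in the scene. Friction and masses are not known exactly. Their poses are not given: they have to be found in the camera images.
- probe_mid (a point): White cordless ultrasound probe, about 250 g, 170 mm long, 30 mm thick, lying flat. Point: middle of its length, half-way up. x along it from tail to head, y across, z through the thickness (up at the start). Handle 30 mm wide, x -85 (tail end) to +25; head 54 mm wide, x +25 to +85. Balances near x = +12. (The thermometer nearby is of even width with a round nose.)
- probe_neck (a point): Probe's centre line in the plane of its shoulders, 25 mm from probe_mid towards the head: here the head stands out 12 mm beyond the handle on the +y and -y sides as flat shoulders. Axes as probe_mid. Held by the sides of its head it can swing some degrees between the fingers.
- probe_tail (a point): Centre of the tail end's lower edge on the probe (85 mm from probe_mid along -x, on the underside, z = -15). Same axes as probe_mid.
- rest: Angled rest, grey plastic, fixed, base 130 by 90 by 12 mm. Origin under its middle on the trolley; x points level in the uphill direction, y across, z up. Flat 45 degree slope, 70 mm wide, no side walls, ends 96 mm above the trolley; a probe's head parked on it stands out beyond the top in free air. A parked probe may stick where it is let go or slide down to the ledge.
- rest_foot (a point): Middle of the line where the slope meets the foot ledge: 35 mm downhill of the rest's origin, 22 mm above the trolley. From here the slope is 105 mm long; the ledge stands 21 mm high, square to the slope. Axes level, as rest.
- holder_seat (a point): Fork holder's seat: middle of the pocket, between the two level prongs, level with their top, 150 mm above the trolley. x runs along the prongs from their open end (on the robot's side) to the back column, y across, z up. The gap between the prongs is 38 mm; the hung probe's wide direction lies along y, either way round.
- thermometer: Bystander: slim forehead thermometer lying flat, white, 155 mm long (from x = -80 to +75), 34 mm wide, 30 mm thick. Origin on its underside.
- wipes: Bystander: white flat box, 100 by 140 by 50 mm. Origin under its centre.
- gel_bottle: Bystander: clear bottle, 56 mm across, 150 mm high. Origin under its centre.
- swab_jar: Bystander: open steel cup, 72 mm across, 80 mm high. Origin under its centre.
- sanitiser: Bystander: white bottle, 68 mm across, 160 mm high. Origin under its centre.
- dish: Bystander: open steel dish, 90 by 100 by 30 mm. Origin under its centre.
- jar: Bystander: glass jar with lid, 64 mm across, 85 mm high. Origin under its centre.
- probe: The same probe: its origin is on its underside at the middle of its length (15 mm below probe_mid along its own z), axes as probe_mid.
- holder: Fork holder, metal, fixed; origin on the trolley 150 mm below holder_seat, same axes. Prongs 18 mm wide, 10 mm thick. Lips on their open ends, x -30 to -22 mm, stand 8 mm above the prong tops. Column 74 mm wide, face at x = +22 mm, top 28 mm above the prong tops. Below the prongs it is free down to a 12 mm base plate reaching from x = -60 to +90 mm.
Things that resemble listed ones, but are neither listed nor needed, are in the scene too. What is shaped like the probe but black or turquoise is not meant.

How it is judged:
By the outcome, as a careful person would: the job done as asked, in the order asked, and still so for the second after the job is handed in, with the robot touching nothing.
It also fails if it takes over 67 s, if anything falls off the work surface, if the arm or the gripper's body presses on something with over 40 N, if the wrist force passes 120 N, or if a joint passes its speed limit or range.

### The arm

A 6-joint arm with a two-finger parallel gripper is mounted at the origin on the work surface. World frame = base frame: x ahead of the robot, y to its left, z up, the work surface at z = 0. Lengths are in m, angles in rad, forces in N, time in s.
With the tool pointing down it reaches from about 0.35 to 0.775 m from the base axis. Payload 5.5 kg.
Tool frame: the origin (TCP) lies at the very end of the fingers, on their centre line; the grasp point (between the pads) lies hold_point_z behind it (hold_point_z is the distance from the TCP to the grasp point, in m); x points along the fingers, y is the direction in which the jaws open and shut, and the axes are right-handed (so a half turn about x gives the same grasp; the last joint's range is limited). The gripper opens to 85 mm and grips with 20 to 120 N. Pads are 22 mm wide; open, the fingers measure 114 mm over their backs; the gripper's body (76 mm by 85 mm) begins 54 mm behind the grasp point. The pads swing forward as they close: fully open they stand 13 mm farther back than shut.
Start: joints at [-1.305, 0.313, 0.046, 1.304, 0, 1.431], TCP at [0.227, -0.528, 0.231] pointing down, gripper open.
Joint ranges: [-2.76, 2.76], [-0.86, 1.69], [-1.03, 1.26], [-2.2, 2.34], [-1.47, 1.5], [-3.14, 3.14]. Speed limits (rad/s): [2.57, 2.57, 3.14, 3.14, 3.14, 3.14].

### API

Orientations are given as a unit quaternion [w, x, y, z].
In Python, from workcell import * gives the robot as it stands. The module is installed in compiled form; this text tells all that it offers.
- The arm moves only by the tool step_arm, never from a script. Its argument "targets" is a list of rows, each a list of 3 entries, a list of its own where there are three numbers: the turn, a rotation vector about the tool's x, y, z in degrees, then the shift along the tool's x, y, z in cm, then the finger opening in cm, from 0 to 8.54. A call has exactly 10 rows; each row shifts and turns the commanded pose from where the row before left it, along the tool's axes as they then stand; what a row does not reach is not made up. A row lasts 1/10 s, in which the tool goes at most 50 mm and 8.59 degrees, less where a joint would pass 70% of its speed; a pose out of reach is approached as far as the arm can. A call with a gripper value outside its range is refused whole. The fingers move at their own pace and stop on an object; "force" is the grip in N (left out, the last holds). Time passes only in rows, so rows that do not move let the fingers close, or fill a call up. It gives the time, the measured TCP pose, the force and the opening at its end, in the units of the state.
- get_state(): the state, without advancing time (a new reading comes with each control period).
- read_camera(name): name is "scene" or "top" or "wrist"; returns the picture (400x640x3 uint8, red, green, blue); there is no depth.
- camera_model(name): a dict with "fx", "fy", "cx", "cy" (pixels), "xyz" and "rotation" of the camera in the world; the wrist camera has in their place "T_tool_cam" (4x4, takes a point from camera to tool coordinates, whose origin is the TCP and whose axes are the tool frame's). Camera axes: x right, y down, z forward; pixel columns grow to the right and rows downward; lengths in m; the calibration is good to about 2 mm. A picture is of the moment at which its call begins: read the wrist's pose just before it. camera_model takes no time and is no camera call.
- hand_in(): hands the job in, once; it reports no verdict.
Trained networks look in the newest picture that a camera, given by its name, has taken for a name from the list of things; names that differ only in an ending like _2 or _b are one class to them, and where a whole thing is asked for, a point or a joint stands for the part that bears it (a point fixed in the world has none). Each returns a list of dicts, best first, with "p" (0 to 1); they miss things now and then, are a little off and sometimes report something else, mostly with a low value. They report only what shows in the picture. A call takes as long as a camera call. They do not tell look-alikes from the thing itself.
- find_in(camera, label): "extent" ([left, top, width, height] in pixels, round what is visible of it).
- silhouettes(camera, label): "mask" (400x640 bool, what is visible of it) and "extent" ([left, top, width, height] in pixels, round what is visible of it).
The state is a dict: "clock": time; "joint_pos": joint angles; "qvel": joint speeds; "tau": joint torques, N m; "tcp_pos": TCP position; "orientation": TCP orientation; "wrist_force": force on the tool from outside, world axes, zero at the start; "ft_torque": the same for the moment, N m; "finger_gap": finger opening in m.
Only numpy, scipy, OpenCV 4.12 (cv2) and the standard library are available. Lean on these libraries where they do the work, as an engineer would, in place of code of your own. Each camera call takes 0.05 s, during which the arm holds its last target.

## Working session

There is one attempt and no reset: what is moved stays moved. The work goes in short steps, Python scripts to look and compute and a tool call to move; the robot and the scene stay as the last step left them, time stands still between calls to the robot, and variables do not carry over. Pictures are saved under pics/ and viewed, and the job is handed in when it is done.

Besides the shell and the picture viewer there is one more tool, called after ">>>" as name(argument=value, ...) on one line, values as JSON. step_arm: Moves the arm, as the interface text tells. Its arguments: {"type":"object","properties":{"targets":{"type":"array","items":{"type":"array"}},"force":{"type":"number"}},"required":["targets"]}

```bash
mkdir -p pics; ls; python3 - <<'E'
from workcell import *
import cv2,json
s=get_state();print(s)
for c in ["scene","top","wrist"]:
    im=read_camera(c);cv2.imwrite(f"pics/{c}0.png",im[:,:,::-1]);print(c,camera_model(c))
E
```

```text
pics
{'clock': 0.0, 'joint_pos': array([-1.30460092e+00,  3.13984945e-01,  4.49740341e-02,  1.30359593e+00,
        8.59032423e-06,  1.43118276e+00]), 'qvel': array([ 0.00104333,  0.00079629,  0.00202433,  0.00171804, -0.00010759,
        0.0001949 ]), 'tau': array([ 9.64690917e-04, -4.80630398e+01,  2.98531258e+01,  1.94424408e-02,
       -8.41482711e-05,  1.28632482e-05]), 'tcp_pos': array([ 0.2268388 , -0.52780816,  0.23041564]), 'orientation': array([-0.1418536 , -0.69256304, -0.14313164,  0.69263795]), 'wrist_force': array([-0.64052088, -0.41996595, -0.64438415]), 'ft_torque': array([ 0.0693057 ,  0.06090994, -0.03243292]), 'finger_gap': 0.08517391216154985}
scene {'fx': 420.1845862493029, 'fy': 420.1845862493029, 'cx': 322.4743043014071, 'cy': 196.86001884581003, 'xyz': array([1.06953532, 0.51814114, 0.85953805]), 'rotation': array([-0.15274064,  0.34590864,  0.85207234, -0.36192574])}
top {'fx': 367.1264484164732, 'fy': 367.1264484164732, 'cx': 312.16407286784886, 'cy': 206.01742029307206, 'xyz': array([ 0.39783098, -0.02500219,  1.09385786]), 'rotation': array([-0.04723924,  0.70647184, -0.70497231,  0.04098822])}
wrist {'fx': 305.17976732517434, 'fy': 305.17976732517434, 'cx': 318.9230652043343, 'cy': 198.05967924470602, 'T_tool_cam': array([[-7.39415232e-04, -2.90703584e-01,  9.56812876e-01,
        -1.41452264e-01],
       [ 9.99999245e-01,  7.24548852e-04,  9.92925206e-04,
        -7.48481358e-05],
       [-9.81904587e-04,  9.56812887e-01,  2.90702829e-01,
        -7.49220943e-02],
       [ 0.00000000e+00,  0.00000000e+00,  0.00000000e+00,
         1.00000000e+00]])}
```

View pics/scene0.png

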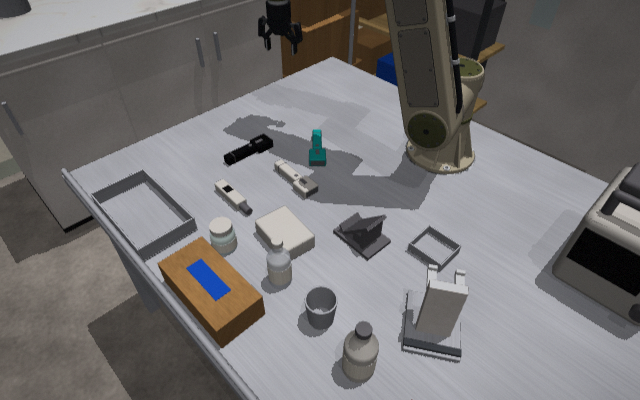

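View pics/top0.png

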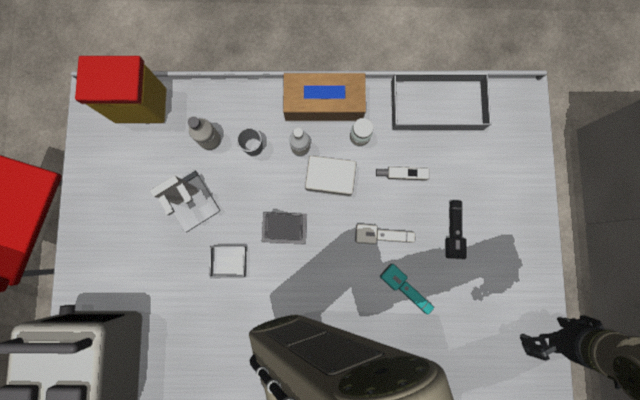

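```bash
python3 - <<'E'
import workcell
print([n for n in dir(workcell) if not n.startswith('__')], getattr(workcell,'hold_point_z',None))
E
```

```text
['MotionError', 'camera_model', 'find_in', 'get_state', 'hand_in', 'hold_point_z', 'read_camera', 'silhouettes'] 0.0187
```

```bash
cat > h.py <<'E'
import numpy as np,cv2
from scipy.spatial.transform import Rotation as R
from scipy.optimize import least_squares,minimize
from workcell import *
def rq(q): return R.from_quat([q[1],q[2],q[3],q[0]])
def cam(n,state=None):
    m=camera_model(n)
    K=np.array([[m['fx'],0,m['cx']],[0,m['fy'],m['cy']],[0,0,1]])
    if n=='wrist':
        T=np.eye(4);T[:3,:3]=rq(state['orientation']).as_matrix();T[:3,3]=state['tcp_pos']
        T=T@np.array(m['T_tool_cam']);return K,T[:3,:3],T[:3,3]
    return K,rq(m['rotation']).as_matrix(),np.array(m['xyz'])
def proj(c,P):
    K,Rm,t=c;p=(np.atleast_2d(P)-t)@Rm;p=p@K.T;return p[:,:2]/p[:,2:]
def ray(c,uv,z):
    K,Rm,t=c;d=Rm@np.linalg.inv(K)@np.array([uv[0],uv[1],1.]);return t+d*(z-t[2])/d[2]
E
python3 - <<'E'
from h import *
import pickle
out={}
for c in ["top","scene"]:
    im=read_camera(c)
    for l in ["probe","rest","holder","thermometer"]:
        r=silhouettes(c,l)
        out[c,l]=r
        for d in r: print(c,l,round(d['p'],2),d['extent'],d['mask'].sum())
    out[c]=im
pickle.dump(out,open('m0.pkl','wb'))
t=out['top'];cv2.imwrite('pics/crop_top.png',cv2.resize(t[150:300,320:500,::-1],None,fx=4,fy=4,interpolation=cv2.INTER_CUBIC))
s=out['scene'];cv2.imwrite('pics/crop_scene.png',cv2.resize(s[120:220,200:340,::-1],None,fx=5,fy=5,interpolation=cv2.INTER_CUBIC))
cv2.imwrite('pics/crop_h.png',np.vstack([cv2.resize(t[150:300,140:320,::-1],(600,500)*1)[:300*0+500],])) 
E
```

```text
top probe 0.93 [378.5, 265.7, 56.0, 51.3] 878
top probe 0.88 [444.5, 205.1, 23.3, 54.7] 883
top probe 0.6 [353.6, 227.6, 58.8, 14.5] 803
top probe 0.53 [373.2, 165.2, 55.7, 14.8] 625
top rest 0.94 [262.6, 212.5, 44.0, 31.4] 1355
top holder 0.62 [149.0, 170.9, 70.9, 61.0] 2385
top thermometer 0.73 [378.3, 167.2, 51.6, 13.8] 585
top thermometer 0.24 [262.9, 210.8, 41.8, 33.0] 1327
scene probe 0.88 [272.5, 157.4, 45.7, 39.9] 718
scene probe 0.84 [222.7, 135.7, 52.5, 28.0] 656
scene probe 0.67 [411.3, 224.3, 48.0, 48.9] 1420
scene probe 0.6 [308.1, 129.9, 19.5, 33.7] 465
scene rest 0.57 [331.7, 212.8, 58.5, 45.4] 1563
scene holder 0.8 [404.6, 267.3, 63.5, 90.8] 4537
scene thermometer 0.87 [217.6, 179.5, 33.4, 32.4] 587
scene thermometer 0.52 [305.7, 283.1, 30.0, 48.1] 1106
```

View pics/crop_top.png

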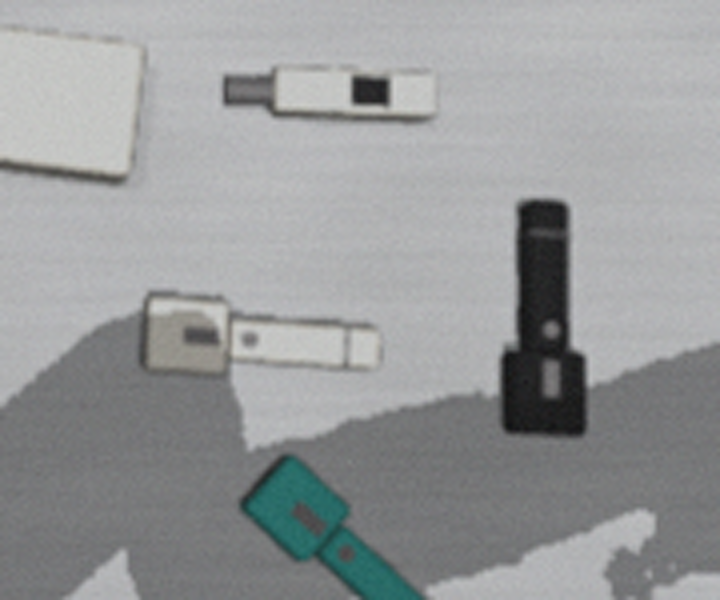

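View pics/crop_scene.png

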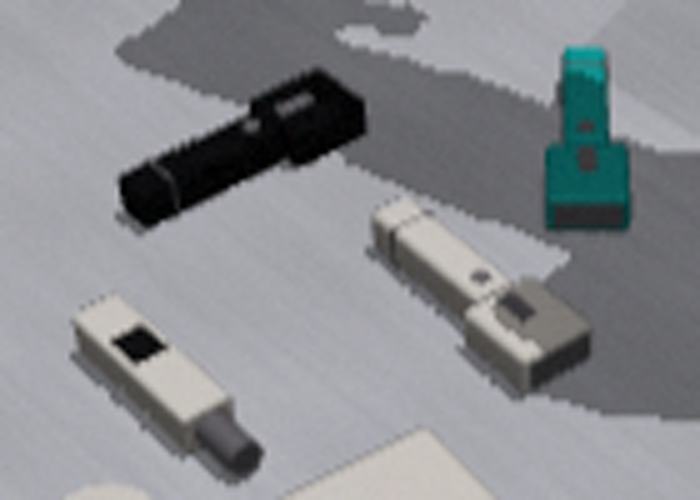

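View pics/crop_h.png

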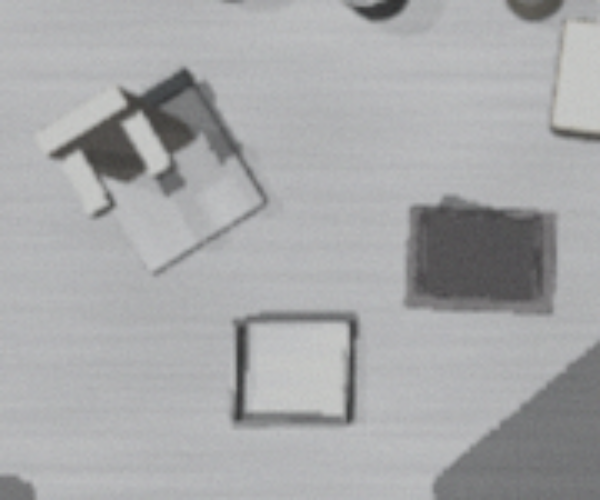

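```bash
python3 - <<'E'
from h import *
import pickle
o=pickle.load(open('m0.pkl','rb'))
s=o['scene'];cv2.imwrite('pics/crop_s2.png',cv2.resize(s[200:370,320:490,::-1],None,fx=3.5,fy=3.5,interpolation=cv2.INTER_CUBIC))
E
```

```text
(no output)
```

View pics/crop_s2.png

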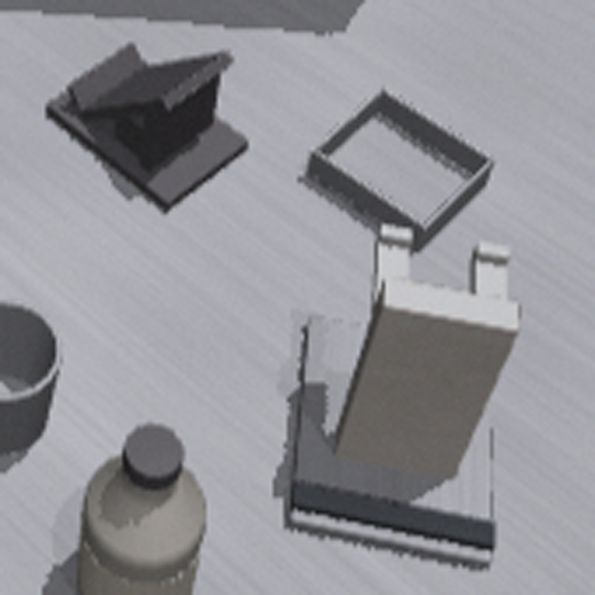

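```bash
cat >> h.py <<'E'
def box(x0,x1,y0,y1,z0,z1): return np.array([[x,y,z] for x in(x0,x1) for y in(y0,y1) for z in(z0,z1)])
# models in own frames (m), convex pieces
PROBE=[box(-.085,.025,-.015,.015,-.015,.015),box(.025,.085,-.027,.027,-.015,.015)]  # probe_mid
c=.70711
foot=np.array([-.035,0,.022])
def sl(s0,s1,n0,n1,w): # slope coords
    b=box(s0,s1,-w,w,n0,n1);return np.stack([foot[0]+b[:,0]*c-b[:,2]*c,b[:,1],foot[2]+b[:,0]*c+b[:,2]*c],1)
REST=[box(-.065,.065,-.045,.045,0,.012),sl(0,.105,-.008,0,.035),sl(-.006,0,-.008,.021,.035)]
HOLD=[box(-.06,.09,-.06,.06,0,.012),box(-.03,.03,-.037,-.019,.14,.15),box(-.03,.03,.019,.037,.14,.15),box(-.03,-.022,.019,.037,.15,.158),box(-.03,-.022,-.037,-.019,.15,.158),box(.022,.040,-.037,.037,.012,.178)]
SS=4
def render(camr,pieces,T,off,size):
    m=np.zeros((size[1]*SS,size[0]*SS),np.uint8)
    for p in pieces:
        uv=(proj(camr,p@T[0].T+T[1])-off+.5)*SS-.5
        h=cv2.convexHull(uv.astype(np.float32))
        cv2.fillConvexPoly(m,np.round(h*16).astype(np.int32),1,shift=4)
    return cv2.resize(m.astype(np.float32),size,interpolation=cv2.INTER_AREA)
def yawT(x,y,a,z): return R.from_euler('z',a).as_matrix(),np.array([x,y,z])
def fit(views,pieces,Tf,p0,steps):
    """views: list of (cam,mask)"""
    prep=[]
    for cm,mk in views:
        ys,xs=np.where(mk);o=np.array([xs.min()-15,ys.min()-15]);sz=(int(np.ptp(xs)+30),int(np.ptp(ys)+30))
        M=np.zeros((sz[1],sz[0]),np.float32)
        sub=mk[max(o[1],0):o[1]+sz[1],max(o[0],0):o[0]+sz[0]]
        M[max(-o[1],0):max(-o[1],0)+sub.shape[0],max(-o[0],0):max(-o[0],0)+sub.shape[1]]=sub
        prep.append((cm,M,o,sz))
    def cost(q):
        p=p0+q*steps;t=0
        for cm,M,o,sz in prep:
            r=render(cm,pieces,Tf(p),o,sz);t+=np.abs(r-M).sum()/M.sum()
        return t
    best=None
    for k in range(4):
        rng=np.random.default_rng(k);x0=rng.normal(size=len(p0))*(k>0)
        sim=np.vstack([x0]+[x0+e*1.5 for e in np.eye(len(p0))])
        r=minimize(cost,x0,method='Nelder-Mead',options=dict(initial_simplex=sim,maxiter=400,xatol=.005,fatol=1e-4))
        if best is None or r.fun<best.fun: best=r
    return p0+best.x*steps,best.fun
E
python3 - <<'E'
from h import *
import pickle
o=pickle.load(open('m0.pkl','rb'))
ct,cs=cam('top'),cam('scene')
mt,ms=o['top','probe'][2]['mask'],o['scene','probe'][0]['mask']
P=lambda uv,z:ray(ct,uv,z)
print('probe head/tail',P((356,233),.03),P((414,237),.03))
g=P((385,235),.03)
st=np.array([.006,.006,.06])
for v in ([(ct,mt)],[(cs,ms)],[(ct,mt),(cs,ms)]):
    r=fit(v,PROBE,lambda p:yawT(*p,.015),np.array([g[0],g[1],1.6]),st);print('probe',r)
mt,ms=o['top','rest'][0]['mask'],o['scene','rest'][0]['mask']
g=P((284,228),.03)
for v in ([(ct,mt)],[(cs,ms)],[(ct,mt),(cs,ms)]):
    r=fit(v,REST,lambda p:yawT(*p,0),np.array([g[0],g[1],1.57]),st);print('rest',r)
E
```

```text
probe head/tail [ 0.45292849 -0.14234197  0.03      ] [ 0.44178238 -0.30925423  0.03      ]
probe (array([ 0.44680217, -0.22726784,  1.50794768]), np.float64(0.07020547986030579))
probe (array([ 0.44626064, -0.23107694,  1.47107077]), np.float64(0.12082172930240631))
probe (array([ 0.44690687, -0.22794988,  1.50131977]), np.float64(0.2095765322446823))
rest (array([0.46861598, 0.06888421, 1.52016786]), np.float64(0.05336716026067734))
rest (array([0.46809894, 0.06688817, 1.53634029]), np.float64(0.08317338675260544))
rest (array([0.46811144, 0.06801701, 1.53384911]), np.float64(0.1438448578119278))
```

```bash
python3 - <<'E'
from h import *
import pickle
o=pickle.load(open('m0.pkl','rb'))
ct,cs=cam('top'),cam('scene')
mt,ms=o['top','holder'][0]['mask'],o['scene','holder'][0]['mask']
k=1/3.3333
A,B=[ray(ct,(140+u*k-.3,150+v*k-.3),.012) for u,v in((265,203),(155,270))]
print(A,B,np.linalg.norm(A-B))
d=B-A;yaw=np.arctan2(d[1],d[0])-np.pi/2;mid=(A+B)/2;print('yaw',yaw,mid)
x=np.array([np.cos(yaw),np.sin(yaw)]);g=mid[:2]+.06*x;print(g)
def H(w,dp): 
    h=[q.copy() for q in HOLD];h[0]=box(-.06,.09,-w,w,0,.012);h[5]=box(.022,.022+dp,-.037,.037,.012,.178);return h
for v in ([(ct,mt)],[(cs,ms)],[(ct,mt),(cs,ms)]):
  for w in (.05,.055,.06):
   for dp in (.014,.02):
    r=fit(v,H(w,dp),lambda p:yawT(*p,0),np.array([g[0],g[1],yaw]),np.array([.006,.006,.06]));print('hold',len(v),w,dp,r)
# overlay
p=r[0]
E
```

```text
[0.51944092 0.26102267 0.012     ] [0.45953098 0.35667801 0.012     ] 0.11286781575799588
yaw 0.5595410939092167 [0.48948595 0.30885034 0.012     ]
[0.54033588 0.34069818]
hold 1 0.05 0.014 (array([0.53794666, 0.34136597, 0.54076492]), np.float64(0.12738469243049622))
hold 1 0.05 0.02 (array([0.5377473 , 0.34115703, 0.55227822]), np.float64(0.10448113083839417))
hold 1 0.055 0.014 (array([0.53763291, 0.34189589, 0.548461  ]), np.float64(0.0749213844537735))
hold 1 0.055 0.02 (array([0.5375297 , 0.34157033, 0.55493352]), np.float64(0.051624737679958344))
hold 1 0.06 0.014 (array([0.53782849, 0.34314228, 0.57363501]), np.float64(0.055922430008649826))
hold 1 0.06 0.02 (array([0.5370151 , 0.34267364, 0.5687495 ]), np.float64(0.03197064995765686))
hold 1 0.05 0.014 (array([0.5364624 , 0.34219745, 0.6185122 ]), np.float64(0.13509753346443176))
hold 1 0.05 0.02 (array([0.53743366, 0.3409696 , 0.60865623]), np.float64(0.13026228547096252))
hold 1 0.055 0.014 (array([0.53647116, 0.34214374, 0.61776622]), np.float64(0.08279149234294891))
hold 1 0.055 0.02 (array([0.53729304, 0.34129256, 0.59696851]), np.float64(0.07883788645267487))
hold 1 0.06 0.014 (array([0.53716697, 0.34159257, 0.58069567]), np.float64(0.038433987647295))
hold 1 0.06 0.02 (array([0.53712493, 0.34155864, 0.58017277]), np.float64(0.034163545817136765))
hold 2 0.05 0.014 (array([0.53800236, 0.34120012, 0.57199017]), np.float64(0.27217400074005127))
hold 2 0.05 0.02 (array([0.53749435, 0.34114227, 0.5760124 ]), np.float64(0.24147748947143555))
hold 2 0.055 0.014 (array([0.53751291, 0.341612  , 0.57170978]), np.float64(0.166497141122818))
hold 2 0.055 0.02 (array([0.53769593, 0.34148349, 0.56693757]), np.float64(0.13672903180122375))
hold 2 0.06 0.014 (array([0.5370411 , 0.3423237 , 0.56936011]), np.float64(0.09749813377857208))
hold 2 0.06 0.02 (array([0.53709098, 0.34219702, 0.57445561]), np.float64(0.06939688324928284))
```

```bash
cat >> h.py <<'E'
PR=(.4468,-.2279,1.503); RE=(.4683,.0680,1.530); HO=(.5371,.3421,.573)
def cur():
    s=get_state();return rq(s['orientation']),np.array(s['tcp_pos']),s
def down(yaw_y): # tool x down, tool y at world yaw
    x=np.array([0,0,-1.]);y=np.array([np.cos(yaw_y),np.sin(yaw_y),0]);return R.from_matrix(np.stack([x,y,np.cross(x,y)],1))
def plan(Rt,pt,n=10,Rc=None,pc=None,dec=2):
    """n rows: constant rotvec & straight line, shift in axes before the row's turn"""
    if Rc is None: Rc,pc,_=cur()
    rv=(Rc.inv()*Rt).as_rotvec(degrees=True)
    print('rot total',rv.round(2),np.linalg.norm(rv).round(1),'dp',(pt-pc).round(4),'tool-frame cm',(Rc.inv().apply(pt-pc)*100).round(2))
    Rk=Rc;pk=pc.copy();rows=[]
    for i in range(n):
        r=(rv/n).round(2);goal=pc+(pt-pc)*(i+1)/n
        s=(Rk.inv().apply(goal-pk)*100).round(dec)
        pk=pk+Rk.apply(s/100);Rk=Rk*R.from_rotvec(r,degrees=True)
        rows.append((r.tolist(),s.tolist()))
    for q in rows: print(q)
    return rows
E
python3 - <<'E'
from h import *
Rc,p,s=cur();M=Rc.as_matrix();print(M.round(3), np.arctan2(M[1,1],M[0,1]))
x,y,a=PR
for yy in (a+np.pi/2,a-np.pi/2):
    plan(down(yy),np.array([x,y,.16])+0.0*np.array([np.cos(a),np.sin(a),0]),10)
E
```

```text
[[ 0.     0.395 -0.919]
 [-0.    -0.919 -0.395]
 [-1.     0.     0.   ]] -1.1649776415819402
rot total [ 1.1714e+02 -1.0000e-02 -1.0000e-02] 117.1 dp [ 0.2198  0.3004 -0.0714] tool-frame cm [  7.13 -18.93 -32.06]
([11.71, -0.0, -0.0], [0.71, -1.89, -3.21])
([11.71, -0.0, -0.0], [0.72, -2.51, -2.75])
([11.71, -0.0, -0.0], [0.71, -3.01, -2.19])
([11.71, -0.0, -0.0], [0.71, -3.39, -1.53])
([11.71, -0.0, -0.0], [0.72, -3.63, -0.82])
([11.71, -0.0, -0.0], [0.71, -3.72, -0.05])
([11.71, -0.0, -0.0], [0.71, -3.66, 0.7])
([11.71, -0.0, -0.0], [0.72, -3.44, 1.42])
([11.71, -0.0, -0.0], [0.71, -3.08, 2.1])
([11.71, -0.0, -0.0], [0.71, -2.59, 2.67])
rot total [-6.286e+01  1.000e-02 -1.000e-02] 62.9 dp [ 0.2198  0.3004 -0.0714] tool-frame cm [  7.13 -18.93 -32.06]
([-6.29, 0.0, -0.0], [0.71, -1.89, -3.21])
([-6.29, 0.0, -0.0], [0.72, -1.53, -3.39])
([-6.29, 0.0, -0.0], [0.71, -1.15, -3.54])
([-6.29, 0.0, -0.0], [0.71, -0.76, -3.65])
([-6.29, 0.0, -0.0], [0.72, -0.35, -3.7])
([-6.29, 0.0, -0.0], [0.71, 0.06, -3.72])
([-6.29, 0.0, -0.0], [0.71, 0.47, -3.7])
([-6.29, 0.0, -0.0], [0.72, 0.86, -3.62])
([-6.29, 0.0, -0.0], [0.71, 1.26, -3.5])
([-6.29, 0.0, -0.0], [0.71, 1.64, -3.35])
```

```bash
python3 - <<'E'
from h import *
x,y,a=PR
plan(down(a+np.pi/2),np.array([x,y,.16])+0.003*np.array([np.cos(a),np.sin(a),0]),15,dec=1)
E
```

```text
rot total [ 1.1714e+02 -1.0000e-02 -1.0000e-02] 117.1 dp [ 0.22    0.3034 -0.0714] tool-frame cm [  7.13 -19.19 -32.19]
([7.81, -0.0, -0.0], [0.5, -1.3, -2.1])
([7.81, -0.0, -0.0], [0.5, -1.5, -2.0])
([7.81, -0.0, -0.0], [0.4, -1.9, -1.7])
([7.81, -0.0, -0.0], [0.5, -2.0, -1.5])
([7.81, -0.0, -0.0], [0.5, -2.2, -1.2])
([7.81, -0.0, -0.0], [0.5, -2.3, -0.8])
([7.81, -0.0, -0.0], [0.4, -2.5, -0.5])
([7.81, -0.0, -0.0], [0.5, -2.5, -0.2])
([7.81, -0.0, -0.0], [0.5, -2.5, 0.1])
([7.81, -0.0, -0.0], [0.5, -2.4, 0.5])
([7.81, -0.0, -0.0], [0.4, -2.4, 0.8])
([7.81, -0.0, -0.0], [0.5, -2.2, 1.1])
([7.81, -0.0, -0.0], [0.5, -2.1, 1.4])
([7.81, -0.0, -0.0], [0.5, -1.8, 1.7])
([7.81, -0.0, -0.0], [0.4, -1.6, 1.9])
```

Candidates (top view): white probe with wide head at (385,235), thermometer at (402,173) (even width), turquoise look-alike at (407,288) and black look-alike at (456,230). I choose the one at (385,235); the close crop above shows the white handle and wide head with shoulders.

>>> step_arm(targets=[[[7.81,0,0],[0.5,-1.3,-2.1],8.5],[[7.81,0,0],[0.5,-1.5,-2.0],8.5],[[7.81,0,0],[0.4,-1.9,-1.7],8.5],[[7.81,0,0],[0.5,-2.0,-1.5],8.5],[[7.81,0,0],[0.5,-2.2,-1.2],8.5],[[7.81,0,0],[0.5,-2.3,-0.8],8.5],[[7.81,0,0],[0.4,-2.5,-0.5],8.5],[[7.81,0,0],[0.5,-2.5,-0.2],8.5],[[7.81,0,0],[0.5,-2.5,0.1],8.5],[[7.81,0,0],[0.5,-2.4,0.5],8.5]])

```text
clock: 1.65
tcp_pos: [0.3588, -0.3362, 0.1833]
orientation: [-0.321, 0.635, -0.311, -0.63]
wrist_force: [0.7, 0.5, 0.1]
finger_gap: 0.0848
```

>>> step_arm(targets=[[[7.81,0,0],[0.4,-2.4,0.8],8.5],[[7.81,0,0],[0.5,-2.2,1.1],8.5],[[7.81,0,0],[0.5,-2.1,1.4],8.5],[[7.81,0,0],[0.5,-1.8,1.7],8.5],[[7.81,0,0],[0.4,-1.6,1.9],8.5],[[0,0,0],[0,0,0],8.5],[[0,0,0],[0,0,0],8.5],[[0,0,0],[0,0,0],8.5],[[0,0,0],[0,0,0],8.5],[[0,0,0],[0,0,0],8.5]])

```text
clock: 2.65
tcp_pos: [0.2131, -0.3153, 0.1704]
orientation: [-0.503, 0.574, -0.373, -0.528]
wrist_force: [-0.2, -0.5, 0.2]
finger_gap: 0.0851
```

```bash
python3 - <<'E'
from h import *
s=get_state();print(s['joint_pos'].round(3))
im=read_camera('wrist')
cv2.imwrite('pics/w1.png',im[:,:,::-1]);cm=cam('wrist',s)
r=silhouettes('wrist','probe')
for d in r: print(d['p'],d['extent'],d['mask'].sum())
x,y,a=PR
plan(down(a+np.pi/2),np.array([x,y,.023])+0.003*np.array([np.cos(a),np.sin(a),0]),8,dec=2)
import pickle;pickle.dump((s,im,r),open('w1.pkl','wb'))
d=r[0]
print(fit([(cm,d['mask'])],PROBE,lambda p:yawT(*p,.015),np.array(PR),np.array([.005,.005,.05])))
E
```

```text
[-1.339 -0.006 -0.503  1.137  0.184  3.141]
0.67 [194.3, 118.4, 150.9, 117.5] 6166
0.59 [104.1, 116.7, 54.6, 144.2] 6069
rot total [16.83  5.2   9.91] 20.2 dp [ 0.2341  0.0902 -0.1473] tool-frame cm [ 19.21 -21.71   2.43]
([2.1, 0.65, 1.24], [2.4, -2.71, 0.3])
([2.1, 0.65, 1.24], [2.34, -2.75, 0.44])
([2.1, 0.65, 1.24], [2.27, -2.79, 0.55])
([2.1, 0.65, 1.24], [2.21, -2.81, 0.69])
([2.1, 0.65, 1.24], [2.13, -2.82, 0.82])
([2.1, 0.65, 1.24], [2.07, -2.85, 0.94])
([2.1, 0.65, 1.24], [1.99, -2.84, 1.07])
([2.1, 0.65, 1.24], [1.92, -2.85, 1.19])
(array([ 0.4468, -0.2279,  1.503 ]), np.float64(1.0))
```

View pics/w1.png

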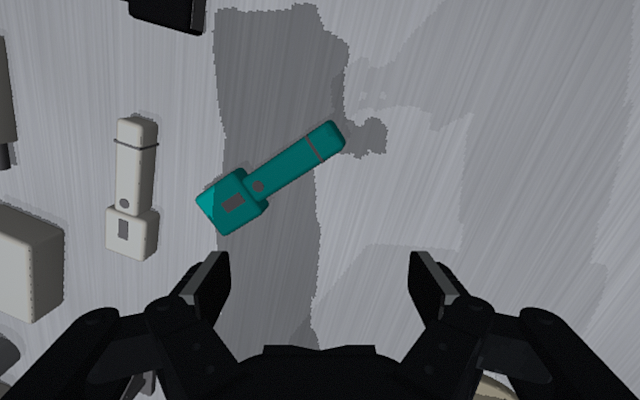

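```bash
python3 - <<'E'
from h import *
x,y,a=PR
plan(down(a-np.pi/2),np.array([x,y,.16])+0.003*np.array([np.cos(a),np.sin(a),0]),20,dec=1)
E
```

```text
rot total [-162.41  -14.19    7.44] 163.2 dp [ 0.2341  0.0902 -0.0103] tool-frame cm [  5.77 -24.21   3.31]
([-8.12, -0.71, 0.37], [0.3, -1.2, 0.2])
([-8.12, -0.71, 0.37], [0.3, -1.2, -0.0])
([-8.12, -0.71, 0.37], [0.2, -1.2, -0.2])
([-8.12, -0.71, 0.37], [0.3, -1.2, -0.4])
([-8.12, -0.71, 0.37], [0.3, -1.1, -0.5])
([-8.12, -0.71, 0.37], [0.2, -1.0, -0.7])
([-8.12, -0.71, 0.37], [0.2, -1.0, -0.8])
([-8.12, -0.71, 0.37], [0.2, -0.8, -1.0])
([-8.12, -0.71, 0.37], [0.2, -0.6, -1.0])
([-8.12, -0.71, 0.37], [0.2, -0.5, -1.2])
([-8.12, -0.71, 0.37], [0.1, -0.4, -1.2])
([-8.12, -0.71, 0.37], [0.1, -0.1, -1.2])
([-8.12, -0.71, 0.37], [0.2, -0.0, -1.3])
([-8.12, -0.71, 0.37], [0.1, 0.1, -1.2])
([-8.12, -0.71, 0.37], [0.1, 0.4, -1.2])
([-8.12, -0.71, 0.37], [0.0, 0.5, -1.1])
([-8.12, -0.71, 0.37], [0.1, 0.7, -1.1])
([-8.12, -0.71, 0.37], [0.1, 0.8, -0.9])
([-8.12, -0.71, 0.37], [0.0, 1.0, -0.8])
([-8.12, -0.71, 0.37], [0.1, 1.0, -0.7])
```

>>> step_arm(targets=[[[-8.12,-0.71,0.37],[0.3,-1.2,0.2],8.5],[[-8.12,-0.71,0.37],[0.3,-1.2,0],8.5],[[-8.12,-0.71,0.37],[0.2,-1.2,-0.2],8.5],[[-8.12,-0.71,0.37],[0.3,-1.2,-0.4],8.5],[[-8.12,-0.71,0.37],[0.3,-1.1,-0.5],8.5],[[-8.12,-0.71,0.37],[0.2,-1.0,-0.7],8.5],[[-8.12,-0.71,0.37],[0.2,-1.0,-0.8],8.5],[[-8.12,-0.71,0.37],[0.2,-0.8,-1.0],8.5],[[-8.12,-0.71,0.37],[0.2,-0.6,-1.0],8.5],[[-8.12,-0.71,0.37],[0.2,-0.5,-1.2],8.5]])

```text
clock: 3.75
tcp_pos: [0.3307, -0.27, 0.1646]
orientation: [-0.012, 0.72, 0.074, -0.69]
wrist_force: [0.7, 0.5, 0.7]
finger_gap: 0.085
```

```bash
python3 - <<'E'
from h import *
x,y,a=PR
print(get_state()['joint_pos'].round(3))
plan(down(a-np.pi/2),np.array([x,y,.16])+0.003*np.array([np.cos(a),np.sin(a),0]),9,dec=2)
E
```

```text
[-0.947  0.116 -0.379  1.154  0.102  2.102]
rot total [-80.92  -7.09   3.73] 81.3 dp [ 0.1163  0.0451 -0.0046] tool-frame cm [  1.44  -3.35 -11.94]
([-8.99, -0.79, 0.41], [0.16, -0.37, -1.33])
([-8.99, -0.79, 0.41], [0.14, -0.16, -1.37])
([-8.99, -0.79, 0.41], [0.12, 0.05, -1.38])
([-8.99, -0.79, 0.41], [0.1, 0.27, -1.36])
([-8.99, -0.79, 0.41], [0.09, 0.47, -1.3])
([-8.99, -0.79, 0.41], [0.07, 0.68, -1.21])
([-8.99, -0.79, 0.41], [0.06, 0.85, -1.09])
([-8.99, -0.79, 0.41], [0.06, 1.01, -0.95])
([-8.99, -0.79, 0.41], [0.05, 1.15, -0.77])
```

>>> step_arm(targets=[[[-8.09,-0.71,0.37],[0.1,-0.4,-1.2],8.5],[[-8.09,-0.71,0.37],[0.1,-0.1,-1.2],8.5],[[-8.09,-0.71,0.37],[0.2,0,-1.3],8.5],[[-8.09,-0.71,0.37],[0.1,0.1,-1.2],8.5],[[-8.09,-0.71,0.37],[0.1,0.4,-1.2],8.5],[[-8.09,-0.71,0.37],[0,0.5,-1.1],8.5],[[-8.09,-0.71,0.37],[0.1,0.7,-1.1],8.5],[[-8.09,-0.71,0.37],[0.1,0.8,-0.9],8.5],[[-8.09,-0.71,0.37],[0,1.0,-0.8],8.5],[[-8.09,-0.71,0.37],[0.1,1.0,-0.7],8.5]])

```text
clock: 4.75
tcp_pos: [0.4474, -0.2254, 0.1595]
orientation: [-0.483, -0.517, -0.483, 0.517]
wrist_force: [0.8, -0.5, 0.4]
finger_gap: 0.0853
```

```bash
python3 - <<'E'
from h import *
s=get_state();print(s['joint_pos'].round(3))
im=read_camera('wrist')
cv2.imwrite('pics/w2.png',im[:,:,::-1]);cm=cam('wrist',s)
r=silhouettes('wrist','probe')
for d in r: print(d['p'],d['extent'],d['mask'].sum())
x,y,a=PR
plan(down(a-np.pi/2),np.array([x,y,.023])+0.003*np.array([np.cos(a),np.sin(a),0]),8,dec=2)
for d in r[:2]:print(fit([(cm,d['mask'])],PROBE,lambda p:yawT(*p,.015),np.array(PR),np.array([.005,.005,.05])))
E
```

```text
[-0.627  0.206 -0.276  1.089 -0.     1.012]
0.88 [271.9, 335.1, 145.6, 27.1] 1543
0.77 [111.4, 178.0, 130.8, 137.2] 6370
0.68 [286.5, 95.9, 63.2, 174.0] 7597
rot total [-0.22 -0.03  0.02] 0.2 dp [-0.0005 -0.     -0.1364] tool-frame cm [ 1.364e+01 -5.000e-02  1.000e-02]
([-0.03, -0.0, 0.0], [1.71, -0.01, 0.0])
([-0.03, -0.0, 0.0], [1.7, -0.0, 0.0])
([-0.03, -0.0, 0.0], [1.71, -0.01, 0.01])
([-0.03, -0.0, 0.0], [1.7, -0.0, -0.0])
([-0.03, -0.0, 0.0], [1.71, -0.01, -0.0])
([-0.03, -0.0, 0.0], [1.7, -0.0, 0.0])
([-0.03, -0.0, 0.0], [1.71, -0.01, 0.0])
([-0.03, -0.0, 0.0], [1.7, -0.01, 0.0])
(array([ 0.4468, -0.2279,  1.503 ]), np.float64(1.0))
(array([ 0.4468, -0.2279,  1.503 ]), np.float64(1.0))
```

View pics/w2.png

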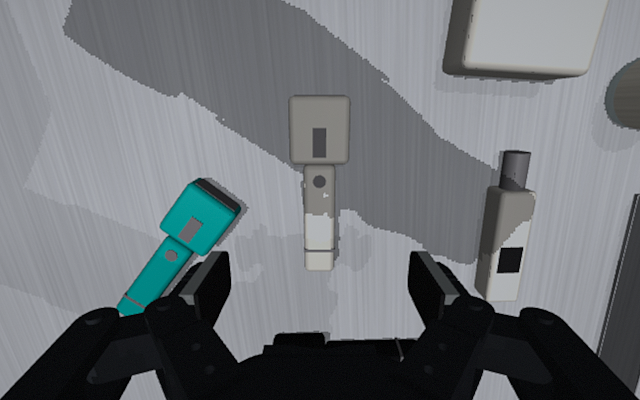

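```bash
python3 - <<'E'
from h import *
s=get_state();cm=cam('wrist',s)
im=read_camera('wrist');r=silhouettes('wrist','probe')
for d in r:
    e=d['extent']
    if 260<e[0]<310 and e[1]<150: print(fit([(cm,d['mask'])],PROBE,lambda p:yawT(*p,.015),np.array(PR),np.array([.005,.005,.05])))
print(proj(cm,[s['tcp_pos'],[PR[0],PR[1],.03]]))
ct=cam('top')
for q in ((433,310),(393,275),(381,278),(429,313),(434,306)): print(q,ray(ct,q,.03).round(3))
E
```

```text
(array([ 0.44770004, -0.22798975,  1.5151764 ]), np.float64(0.07352236658334732))
[[317.37303218 256.57376045]
 [317.51110764 193.08265891]]
(433, 310) [ 0.237 -0.356  0.03 ]
(393, 275) [ 0.334 -0.246  0.03 ]
(381, 278) [ 0.325 -0.212  0.03 ]
(429, 313) [ 0.229 -0.345  0.03 ]
(434, 306) [ 0.248 -0.359  0.03 ]
```

>>> step_arm(targets=[[[0,0,0],[2.5,0,0],8.5],[[0,0,0],[2.5,0,0],8.5],[[0,0,0],[2.5,0,0],8.5],[[0,0,0],[2.5,0,0],8.5],[[0,0,0],[2,0,0],8.5],[[0,0,0],[1.5,0,0],8.5],[[0,0,0],[1,0,0],8.5],[[0,0,0],[0.6,0,0],8.5],[[0,0,0],[0.3,0,0],8.5],[[0,0,0],[0,0,0],8.5]])

```text
clock: 5.95
tcp_pos: [0.4463, -0.226, 0.0058]
orientation: [0.481, 0.519, 0.481, -0.519]
wrist_force: [-0.0, 1.2, 0.1]
finger_gap: 0.0853
```

>>> step_arm(targets=[[[0,0,0],[0,0,0],2.5],[[0,0,0],[0,0,0],2.5],[[0,0,0],[0,0,0],2.5],[[0,0,0],[0,0,0],2.5],[[0,0,0],[0,0,0],2.5],[[0,0,0],[0,0,0],2.5],[[0,0,0],[0,0,0],2.5],[[0,0,0],[0,0,0],2.5],[[0,0,0],[0,0,0],2.5],[[0,0,0],[0,0,0],2.5]], force=50)

```text
clock: 6.95
tcp_pos: [0.4467, -0.226, 0.0063]
orientation: [0.481, 0.518, 0.481, -0.518]
wrist_force: [-0.7, -0.4, 4.9]
finger_gap: 0.0292
```

>>> step_arm(targets=[[[0,0,0],[-0.5,0,0],2.5],[[0,0,0],[-1,0,0],2.5],[[0,0,0],[-1.5,0,0],2.5],[[0,0,0],[-2,0,0],2.5],[[0,0,0],[-3,0,0],2.5],[[0,0,0],[-3,0,0],2.5],[[0,0,0],[-3,0,0],2.5],[[0,0,0],[-2,0,0],2.5],[[0,0,0],[-1,0,0],2.5],[[0,0,0],[0,0,0],2.5]])

```text
clock: 7.95
tcp_pos: [0.447, -0.2263, 0.1771]
orientation: [0.482, 0.519, 0.48, -0.518]
wrist_force: [0.5, -0.1, -1.9]
finger_gap: 0.029
```

```bash
python3 - <<'E'
from h import *
s=get_state();print(s['joint_pos'].round(3),s['wrist_force'])
im=read_camera('scene');cv2.imwrite('pics/s3.png',cv2.resize(im[60:260,180:420,::-1],None,fx=3,fy=3))
im=read_camera('wrist');cv2.imwrite('pics/w3.png',im[:,:,::-1])
E
```

```text
[-0.629  0.193 -0.247  1.129  0.     1.016] [ 0.5218246  -0.06636337 -1.88644057]
```

View pics/s3.png

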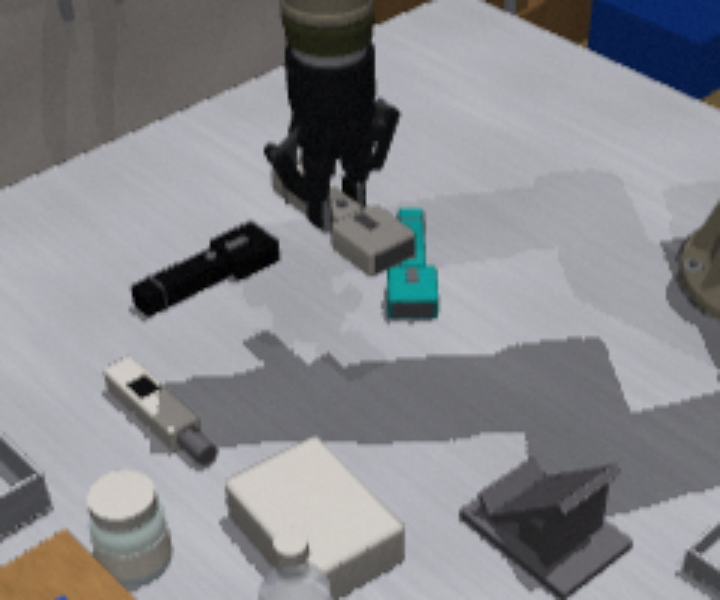

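View pics/w3.png

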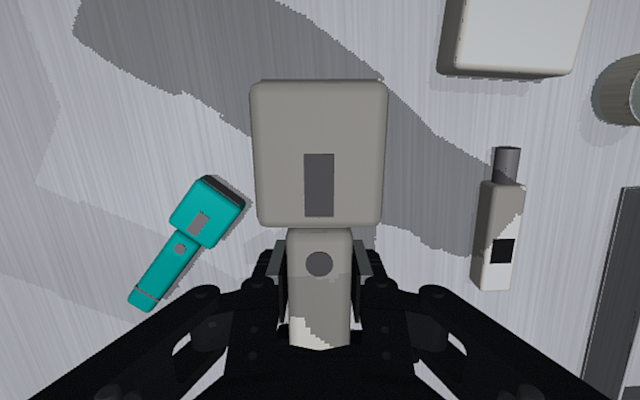

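```bash
cat >> h.py <<'E'
PR=(.4475,-.228,1.510)
E
python3 - <<'E'
from h import *
s=get_state();cm=cam('wrist',s)
# pose at pickup
Rg=rq([0.481,0.518,0.481,-0.518]);pg=np.array([.4467,-.2260,.0063])
Rp=R.from_euler('z',PR[2]);pp=np.array([PR[0],PR[1],.015])
Rtp=Rg.inv()*Rp;ttp=Rg.inv().apply(pp-pg);print(ttp,Rtp.as_matrix().round(3))
Rn,pn=rq(s['orientation']),s['tcp_pos']
im=read_camera('wrist');r=silhouettes('wrist','probe')
for d in r: print(d['p'],d['extent'],d['mask'].sum())
def uv(P): return proj(cm,Rn.apply(Rtp.apply(P)+ttp)+pn).round(1)
print(uv(np.array([[.025,-.027,.015],[.025,.027,.015],[.085,-.027,.015],[.085,.027,.015],[.085,-.027,-.015],[.085,.027,-.015]])))
E
```

```text
[-0.0087      0.00094575  0.00193534] [[ 0.     0.    -1.   ]
 [-0.013 -1.     0.   ]
 [-1.     0.013  0.   ]]
0.96 [127.0, 175.7, 119.2, 135.0] 5825
0.74 [275.6, 324.9, 147.0, 39.3] 458
0.58 [246.9, 79.5, 142.7, 270.4] 27091
[[383.2 233.1]
 [254.1 234.6]
 [391.3  79.5]
 [241.7  81.5]
 [376.3  84.8]
 [257.7  86.4]]
```

```bash
python3 - <<'E'
from h import *
s=get_state();cm=cam('wrist',s)
Rg=rq([0.481,0.518,0.481,-0.518]);pg=np.array([.4467,-.2260,.0063])
Rtp=Rg.inv()*R.from_euler('z',PR[2]);ttp=Rg.inv().apply(np.array([PR[0],PR[1],.015])-pg)
Rn,pn=rq(s['orientation']),s['tcp_pos']
im=read_camera('wrist');r=silhouettes('wrist','probe')
mk=[d for d in r if d['mask'].sum()>20000][0]['mask']
v=np.zeros((400,640,3),np.uint8);v[:]=im[:,:,::-1];v[mk]=v[mk]//2+np.array([0,0,127],np.uint8);cv2.imwrite('pics/w3m.png',v)
# silhouettes cut at row 240
def obj(q):
    dx,dy,dz,pit,yw,rl=q*np.array([.003,.003,.003,.03,.03,.03])
    Rq=Rtp*R.from_euler('xyz',[rl,pit,yw]);M=np.zeros((400,640),np.uint8)
    for P in PROBE:
        h=cv2.convexHull(proj(cm,Rn.apply(Rq.apply(P)+ttp+np.array([dx,dy,dz]))+pn).astype(np.float32))
        cv2.fillConvexPoly(M,np.round(h*16).astype(int).astype(np.int32),1,shift=4)
    return np.abs(M[:240].astype(int)-mk[:240]).sum()/1000+.02*(q@q)
for k in range(3):
    x0=np.random.default_rng(k).normal(size=6)*.3*k
    r=minimize(obj,x0,method='Nelder-Mead',options=dict(initial_simplex=np.vstack([x0]+[x0+e*.7 for e in np.eye(6)]),maxiter=1500))
    print((r.x*np.array([3,3,3,1.7,1.7,1.7])).round(2),r.fun,obj(np.zeros(6)))
E
```

```text
[ 6.04 -0.16 -0.43  0.86 -0.58 -1.19] 0.47685979481523066 1.973
[ 6.85 -0.62 -0.58  0.27 -0.69  0.82] 0.48221728752703263 1.973
[ 5.58 -0.61 -0.37  1.4  -0.81  0.08] 0.4755039079120099 1.973
```

View pics/w3m.png

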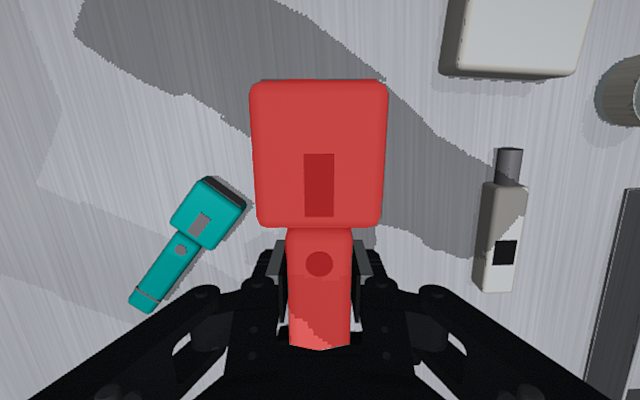

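```bash
cat >> h.py <<'E'
_Rg=rq([0.481,0.518,0.481,-0.518]);_pg=np.array([.4467,-.2260,.0063])
Rtp=_Rg.inv()*R.from_euler('z',PR[2]);ttp=_Rg.inv().apply(np.array([PR[0],PR[1],.015])-_pg)
def slopeframe():
    x,y,a=RE;u=np.array([np.cos(a),np.sin(a),0]);z=np.array([0,0,1.]);v=np.cross(z,u)
    px=(u+z)*c;n=(z-u)*c;f=np.array([x,y,0])+foot[0]*u+foot[2]*z
    return f,px,v,n,R.from_matrix(np.stack([px,v,n],1))
def parkpose(smid,nmid):
    f,px,v,n,Rp=slopeframe();pm=f+smid*px+nmid*n
    Rt=Rp*Rtp.inv();return Rt,pm-Rt.apply(ttp)
E
python3 - <<'E'
from h import *
Rt,pt=parkpose(.091,.075);print(Rt.as_matrix().round(3),pt)
plan(Rt,pt,10,dec=1)
E
```

```text
[[ 0.029  0.999 -0.042]
 [ 0.707 -0.05  -0.706]
 [-0.707 -0.009 -0.707]] [0.46672175 0.05189379 0.13460566]
rot total [-1.19 44.88 -0.91] 44.9 dp [ 0.0211  0.2773 -0.0397] tool-frame cm [  4.03   0.04 -27.8 ]
([-0.12, 4.49, -0.09], [0.4, 0.0, -2.8])
([-0.12, 4.49, -0.09], [0.6, 0.0, -2.7])
([-0.12, 4.49, -0.09], [0.9, 0.0, -2.7])
([-0.12, 4.49, -0.09], [1.0, 0.1, -2.6])
([-0.12, 4.49, -0.09], [1.2, -0.0, -2.5])
([-0.12, 4.49, -0.09], [1.5, 0.0, -2.4])
([-0.12, 4.49, -0.09], [1.6, 0.1, -2.3])
([-0.12, 4.49, -0.09], [1.8, 0.0, -2.2])
([-0.12, 4.49, -0.09], [1.9, 0.1, -2.0])
([-0.12, 4.49, -0.09], [2.2, 0.1, -1.9])
```

>>> step_arm(targets=[[[-0.12,4.49,-0.09],[0.4,0,-2.8],2.5],[[-0.12,4.49,-0.09],[0.6,0,-2.7],2.5],[[-0.12,4.49,-0.09],[0.9,0,-2.7],2.5],[[-0.12,4.49,-0.09],[1.0,0.1,-2.6],2.5],[[-0.12,4.49,-0.09],[1.2,0,-2.5],2.5],[[-0.12,4.49,-0.09],[1.5,0,-2.4],2.5],[[-0.12,4.49,-0.09],[1.6,0.1,-2.3],2.5],[[-0.12,4.49,-0.09],[1.8,0,-2.2],2.5],[[-0.12,4.49,-0.09],[1.9,0.1,-2.0],2.5],[[-0.12,4.49,-0.09],[2.2,0.1,-1.9],2.5]])

```text
clock: 9.25
tcp_pos: [0.4682, 0.0524, 0.1347]
orientation: [0.261, 0.669, 0.638, -0.279]
wrist_force: [0.0, 0.7, -1.3]
finger_gap: 0.0289
```

```bash
python3 - <<'E'
from h import *
s=get_state();print(s['joint_pos'].round(3),s['qvel'].round(2),s['tcp_pos'])
Rt,pt=parkpose(.091,.023)
plan(Rt,pt,6,dec=2)
im=read_camera('scene');cv2.imwrite('pics/s4.png',cv2.resize(im[130:300,260:480,::-1],None,fx=3.5,fy=3.5))
E
```

```text
[-0.501  0.391 -0.355  1.241  0.688  0.972] [ 0.23  0.3  -0.2  -0.09  0.73 -0.1 ] [0.46819028 0.05237158 0.13473881]
rot total [ 0.09 -0.06 -0.1 ] 0.2 dp [ 0.      0.0363 -0.0369] tool-frame cm [ 5.17 -0.15  0.05]
([0.02, -0.01, -0.02], [0.86, -0.03, 0.01])
([0.02, -0.01, -0.02], [0.86, -0.02, 0.01])
([0.02, -0.01, -0.02], [0.87, -0.03, 0.01])
([0.02, -0.01, -0.02], [0.86, -0.02, 0.01])
([0.02, -0.01, -0.02], [0.86, -0.02, 0.0])
([0.02, -0.01, -0.02], [0.86, -0.03, 0.01])
```

View pics/s4.png

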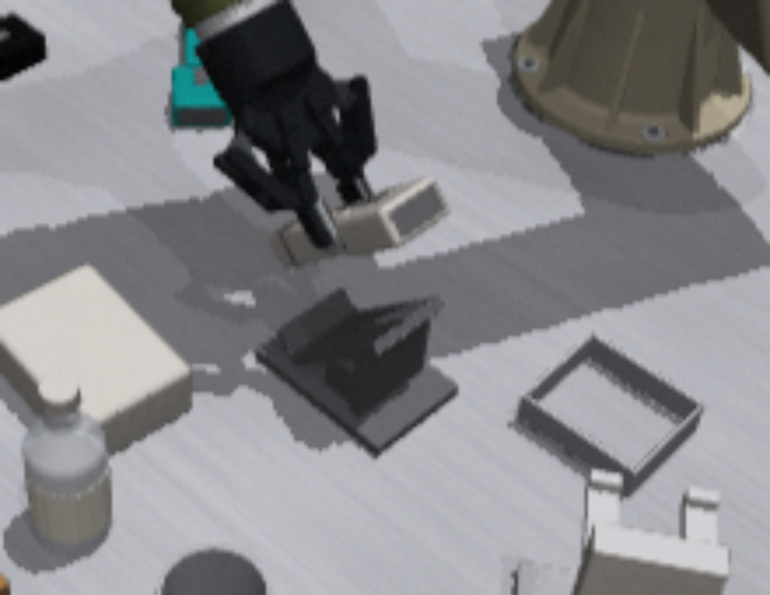

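>>> step_arm(targets=[[[0,0,0],[0.9,0,0],2.5],[[0,0,0],[0.9,-0.05,0],2.5],[[0,0,0],[0.9,-0.05,0],2.5],[[0,0,0],[0.9,0,0],2.5],[[0,0,0],[0.7,0,0],2.5],[[0,0,0],[0.5,0,0],2.5],[[0,0,0],[0.3,0,0],2.5],[[0,0,0],[0,0,0],2.5],[[0,0,0],[0,0,0],2.5],[[0,0,0],[0,0,0],2.5]])

```text
clock: 10.3
tcp_pos: [0.4688, 0.0876, 0.0994]
orientation: [0.262, 0.668, 0.637, -0.28]
wrist_force: [0.4, 0.1, -2.5]
finger_gap: 0.0291
```

```bash
python3 - <<'E'
from h import *
s=get_state();print(s['wrist_force'],s['tcp_pos'])
Rt,pt=parkpose(.091,.015)
plan(Rt,pt,4,dec=2)
im=read_camera('scene');cv2.imwrite('pics/s5.png',cv2.resize(im[180:270,310:430,::-1],None,fx=6,fy=6,interpolation=cv2.INTER_CUBIC))
im=read_camera('wrist');cv2.imwrite('pics/w5.png',im[:,:,::-1])
im=read_camera('top');cv2.imwrite('pics/t5.png',cv2.resize(im[180:280,220:360,::-1],None,fx=5,fy=5,interpolation=cv2.INTER_CUBIC))
E
```

```text
[ 0.42679565  0.06590743 -2.52555321] [0.46878476 0.08758528 0.09940284]
rot total [ 0.11  0.07 -0.12] 0.2 dp [-0.0003  0.0067 -0.0072] tool-frame cm [ 0.98 -0.06  0.04]
([0.03, 0.02, -0.03], [0.25, -0.02, 0.01])
([0.03, 0.02, -0.03], [0.24, -0.01, 0.01])
([0.03, 0.02, -0.03], [0.25, -0.02, 0.01])
([0.03, 0.02, -0.03], [0.24, -0.01, 0.01])
```

View pics/s5.png

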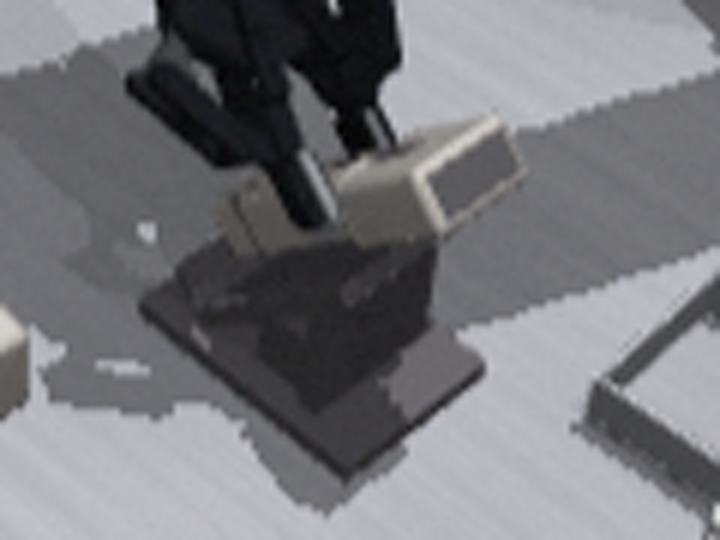

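View pics/w5.png

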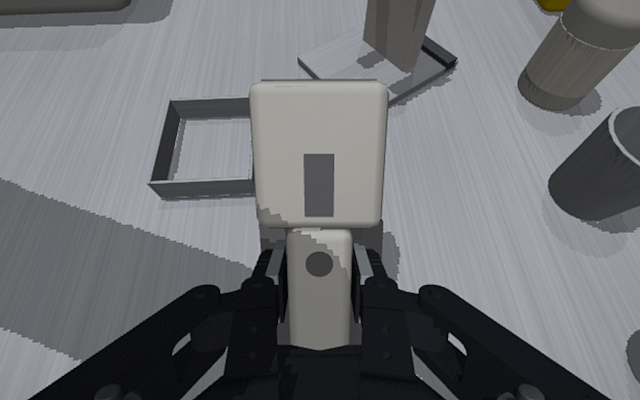

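View pics/t5.png

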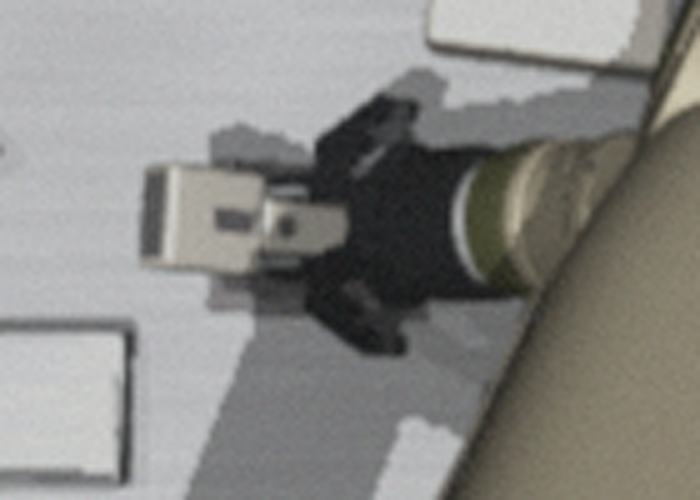

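>>> step_arm(targets=[[[0,0,0],[0.1,0,0],2.5],[[0,0,0],[0.1,0,0],2.5],[[0,0,0],[0.1,0,0],2.5],[[0,0,0],[0.1,0,0],2.5],[[0,0,0],[0.1,0,0],2.5],[[0,0,0],[0.1,0,0],2.5],[[0,0,0],[0,0,0],2.5],[[0,0,0],[0,0,0],2.5],[[0,0,0],[0,0,0],2.5],[[0,0,0],[0,0,0],2.5]])

```text
clock: 11.45
tcp_pos: [0.4687, 0.0921, 0.095]
orientation: [0.262, 0.668, 0.638, -0.28]
wrist_force: [-0.3, -0.1, -1.9]
finger_gap: 0.029
```

>>> step_arm(targets=[[[0,0,0],[0.1,0,0],2.5],[[0,0,0],[0.1,0,0],2.5],[[0,0,0],[0.1,0,0],2.5],[[0,0,0],[0,0,0],2.5],[[0,0,0],[0,0,0],2.5],[[0,0,0],[0,0,0],2.5],[[0,0,0],[0,0,0],2.5],[[0,0,0],[0,0,0],2.5],[[0,0,0],[0,0,0],2.5],[[0,0,0],[0,0,0],2.5]])

```text
clock: 12.45
tcp_pos: [0.4688, 0.0942, 0.0929]
orientation: [0.262, 0.668, 0.638, -0.28]
wrist_force: [0.9, 0.2, -1.4]
finger_gap: 0.0287
```

```bash
python3 - <<'E'
from h import *
s=get_state();print(s['wrist_force'],s['tcp_pos'],s['ft_torque'])
Rt,pt=parkpose(.091,.015)
plan(Rt,pt,4,dec=2)
im=read_camera('scene');cv2.imwrite('pics/s6.png',cv2.resize(im[180:270,310:430,::-1],None,fx=6,fy=6,interpolation=cv2.INTER_CUBIC))
E
```

```text
[ 0.92108968  0.23451023 -1.35972462] [0.46880589 0.09418715 0.09288643] [-0.91714367  0.01165979  0.0036058 ]
rot total [ 0.1   0.06 -0.1 ] 0.2 dp [-0.0004  0.0001 -0.0007] tool-frame cm [ 0.06 -0.04  0.04]
([0.03, 0.02, -0.02], [0.01, -0.01, 0.01])
([0.03, 0.02, -0.02], [0.02, -0.01, 0.01])
([0.03, 0.02, -0.02], [0.01, -0.01, 0.01])
([0.03, 0.02, -0.02], [0.02, -0.01, 0.01])
```

View pics/s6.png

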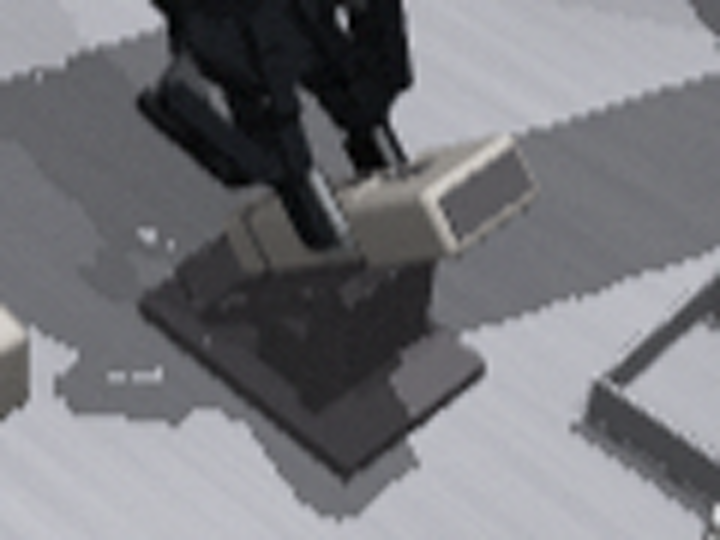

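>>> step_arm(targets=[[[0,0,0],[0.05,0,0],2.5],[[0,0,0],[0.05,0,0],2.5],[[0,0,0],[0.05,0,0],2.5],[[0,0,0],[0,0,0],2.5],[[0,0,0],[0,0,0],2.5],[[0,0,0],[0,0,0],2.5],[[0,0,0],[0,0,0],2.5],[[0,0,0],[0,0,0],2.5],[[0,0,0],[0,0,0],2.5],[[0,0,0],[0,0,0],2.5]])

```text
clock: 13.5
tcp_pos: [0.4689, 0.0948, 0.0922]
orientation: [0.262, 0.668, 0.637, -0.28]
wrist_force: [-2.0, -4.4, 2.9]
finger_gap: 0.0291
```

>>> step_arm(targets=[[[0,0,0],[0,0,0.1],2.5],[[0,0,0],[0,0,0.1],2.5],[[0,0,0],[0,0,0.1],2.5],[[0,0,0],[0,0,0],2.5],[[0,0,0],[0,0,0],2.5],[[0,0,0],[0,0,0],3.2],[[0,0,0],[0,0,0],3.6],[[0,0,0],[0,0,0],4.2],[[0,0,0],[0,0,0],5],[[0,0,0],[0,0,0],6]], force=20)

```text
clock: 14.5
tcp_pos: [0.4687, 0.0932, 0.0896]
orientation: [0.262, 0.668, 0.638, -0.28]
wrist_force: [-0.8, 0.1, -0.5]
finger_gap: 0.0603
```

>>> step_arm(targets=[[[0,0,0],[0,0,0],7],[[0,0,0],[0,0,0],8],[[0,0,0],[0,0,0],8.5],[[0,0,0],[-0.5,0,0],8.5],[[0,0,0],[-1,0,0],8.5],[[0,0,0],[-2,0,0],8.5],[[0,0,0],[-3,0,0],8.5],[[0,0,0],[-3,0,0],8.5],[[0,0,0],[-3,0,0],8.5],[[0,0,0],[-2,0,0],8.5]])

```text
clock: 15.5
tcp_pos: [0.4648, -0.0112, 0.1943]
orientation: [0.263, 0.669, 0.637, -0.28]
wrist_force: [0.2, -1.0, -0.3]
finger_gap: 0.0854
```

```bash
python3 - <<'E'
from h import *
import pickle
s=get_state();print(s['joint_pos'].round(3),s['tcp_pos'])
im=read_camera('scene');cv2.imwrite('pics/s7.png',cv2.resize(im[170:270,300:440,::-1],None,fx=5,fy=5,interpolation=cv2.INTER_CUBIC))
rs=silhouettes('scene','probe')
im=read_camera('wrist');cv2.imwrite('pics/w7.png',im[:,:,::-1]);rw=silhouettes('wrist','probe')
im=read_camera('top');rt=silhouettes('top','probe');cv2.imwrite('pics/t7.png',cv2.resize(im[180:280,220:360,::-1],None,fx=5,fy=5,interpolation=cv2.INTER_CUBIC))
for n,r in(('s',rs),('w',rw),('t',rt)):
    for i,d in enumerate(r): print(n,i,round(d['p'],2),d['extent'],d['mask'].sum())
pickle.dump((s,rs,rw,rt),open('p7.pkl','wb'))
E
```

```text
[-0.614  0.387 -0.205  1.47   0.637  0.845] [ 0.46478614 -0.01122541  0.19432165]
s 0 0.89 [225.4, 132.5, 47.8, 34.0] 655
s 1 0.68 [409.7, 226.7, 48.8, 40.6] 1314
s 2 0.63 [344.2, 204.1, 51.8, 21.5] 735
w 0 0.72 [286.1, 98.9, 61.4, 175.9] 7677
t 0 0.88 [249.2, 216.3, 53.2, 18.9] 798
```

View pics/s7.png

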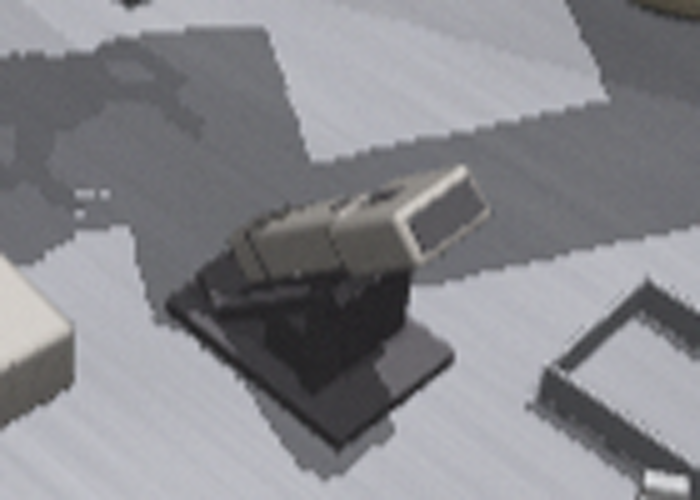

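View pics/w7.png

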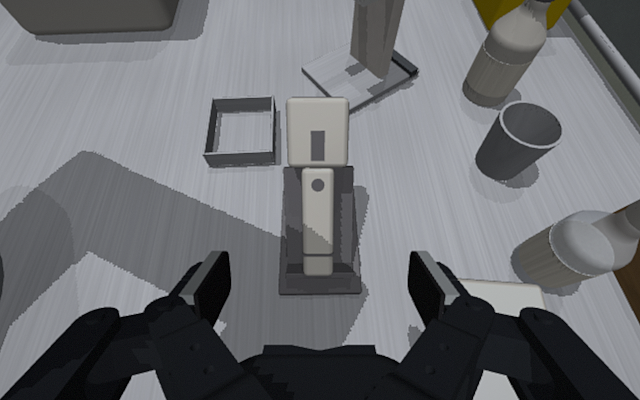

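View pics/t7.png

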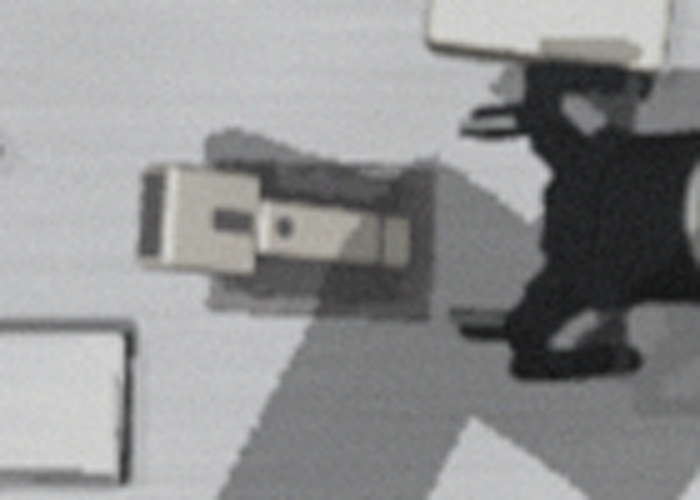

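```bash
cat >> h.py <<'E'
def slopeT(p):
    f,px,v,n,Rp=slopeframe();return (Rp*R.from_euler('z',p[2])).as_matrix(),f+p[0]*px+p[1]*v+.015*n
E
python3 - <<'E'
from h import *
import pickle
s,rs,rw,rt=pickle.load(open('p7.pkl','rb'))
V=[(cam('scene'),rs[2]['mask']),(cam('wrist',s),rw[0]['mask']),(cam('top'),rt[0]['mask'])]
for v in ([V[0]],[V[1]],[V[2]],V): print(fit(v,PROBE,slopeT,np.array([.088,0,0]),np.array([.004,.004,.04])))
E
```

```text
(array([ 0.07497004,  0.00647207, -0.07843388]), np.float64(0.10068026930093765))
(array([ 0.08560572,  0.00089304, -0.01051655]), np.float64(0.06207665801048279))
(array([0.08280381, 0.00120058, 0.01169314]), np.float64(0.1307174116373062))
(array([ 0.0856253 ,  0.00098262, -0.01099257]), np.float64(0.38952895998954773))
```

```bash
cat >> h.py <<'E'
PK=[.0855,.001,0.0]
def headgrasp(xt,pk=None,tilt=0):
    Rp,pm=slopeT(pk or PK); px,py,pz=Rp.T
    M=np.stack([-px,py,-pz],1);return R.from_matrix(M),pm+xt*px
E
python3 - <<'E'
from h import *
Rp,pm=slopeT(PK);py=Rp[:,1];ty=np.arctan2(py[1],py[0]);print(ty)
Ra=down(ty-np.pi);pa=np.array([.455,.06,.33]);
print('A');plan(Ra,pa,10,dec=1)
print('B');Rb=Ra*R.from_rotvec([-90,0,0],degrees=True);pb=np.array([.46,.16,.33]);plan(Rb,pb,11,Ra,pa,dec=1)
Rc=down(ty);pc=np.array([.468,.25,.29]);plan(Rc,pc,11,Rb,pb,dec=1)
Rd,pd=headgrasp(.134);print(pd);plan(Rd,pd,6,Rc,pc,dec=1)
print(headgrasp(.034)[1])
E
```

```text
3.1007963267948964
A
rot total [ -0.66 -44.98   0.23] 45.0 dp [-0.0088  0.0685  0.1382] tool-frame cm [ -4.96  -1.33 -14.57]
([-0.07, -4.5, 0.02], [-0.5, -0.1, -1.5])
([-0.07, -4.5, 0.02], [-0.6, -0.2, -1.4])
([-0.07, -4.5, 0.02], [-0.7, -0.1, -1.3])
([-0.07, -4.5, 0.02], [-0.8, -0.1, -1.3])
([-0.07, -4.5, 0.02], [-1.0, -0.1, -1.3])
([-0.07, -4.5, 0.02], [-1.0, -0.2, -1.1])
([-0.07, -4.5, 0.02], [-1.1, -0.1, -1.1])
([-0.07, -4.5, 0.02], [-1.2, -0.1, -1.0])
([-0.07, -4.5, 0.02], [-1.2, -0.1, -0.9])
([-0.07, -4.5, 0.02], [-1.4, -0.1, -0.8])
B
rot total [-90.   0.   0.] 90.0 dp [0.005 0.1   0.   ] tool-frame cm [  0.     0.09 -10.01]
([-8.18, 0.0, 0.0], [0.0, 0.0, -0.9])
([-8.18, 0.0, 0.0], [0.0, 0.1, -0.9])
([-8.18, 0.0, 0.0], [0.0, 0.3, -0.9])
([-8.18, 0.0, 0.0], [0.0, 0.4, -0.8])
([-8.18, 0.0, 0.0], [0.0, 0.5, -0.8])
([-8.18, 0.0, 0.0], [0.0, 0.6, -0.6])
([-8.18, 0.0, 0.0], [0.0, 0.7, -0.6])
([-8.18, 0.0, 0.0], [0.0, 0.8, -0.5])
([-8.18, 0.0, 0.0], [0.0, 0.8, -0.4])
([-8.18, 0.0, 0.0], [0.0, 0.9, -0.2])
([-8.18, 0.0, 0.0], [0.0, 0.9, -0.2])
rot total [-90.   0.   0.] 90.0 dp [ 0.008  0.09  -0.04 ] tool-frame cm [4.   9.03 0.43]
([-8.18, 0.0, 0.0], [0.4, 0.8, 0.0])
([-8.18, 0.0, 0.0], [0.3, 0.8, 0.2])
([-8.18, 0.0, 0.0], [0.4, 0.8, 0.3])
([-8.18, 0.0, 0.0], [0.4, 0.7, 0.3])
([-8.18, 0.0, 0.0], [0.3, 0.7, 0.5])
([-8.18, 0.0, 0.0], [0.4, 0.6, 0.6])
([-8.18, 0.0, 0.0], [0.3, 0.5, 0.6])
([-8.18, 0.0, 0.0], [0.4, 0.4, 0.7])
([-8.18, 0.0, 0.0], [0.4, 0.3, 0.8])
([-8.18, 0.0, 0.0], [0.3, 0.2, 0.8])
([-8.18, 0.0, 0.0], [0.4, 0.1, 0.8])
[0.47177101 0.17755315 0.18781686]
rot total [ 0. 45.  0.] 45.0 dp [ 0.0038 -0.0724 -0.1022] tool-frame cm [10.22 -0.67 -7.22]
([0.0, 7.5, 0.0], [1.7, -0.1, -1.2])
([0.0, 7.5, 0.0], [1.8, -0.1, -1.0])
([0.0, 7.5, 0.0], [2.0, -0.1, -0.7])
([0.0, 7.5, 0.0], [2.0, -0.1, -0.5])
([0.0, 7.5, 0.0], [2.1, -0.2, -0.1])
([0.0, 7.5, 0.0], [2.1, -0.1, 0.0])
[0.46888708 0.10690131 0.11710619]
```

>>> step_arm(targets=[[[0,-4.5,0],[-0.5,-0.1,-1.5],8.5],[[0,-4.5,0],[-0.6,-0.2,-1.4],8.5],[[0,-4.5,0],[-0.7,-0.1,-1.3],8.5],[[0,-4.5,0],[-0.8,-0.1,-1.3],8.5],[[0,-4.5,0],[-1.0,-0.1,-1.3],8.5],[[0,-4.5,0],[-1.0,-0.2,-1.1],8.5],[[0,-4.5,0],[-1.1,-0.1,-1.1],8.5],[[0,-4.5,0],[-1.2,-0.1,-1.0],8.5],[[0,-4.5,0],[-1.2,-0.1,-0.9],8.5],[[0,-4.5,0],[-1.4,-0.1,-0.8],8.5]])

```text
clock: 16.8
tcp_pos: [0.4559, 0.0609, 0.331]
orientation: [-0.487, -0.509, -0.489, 0.515]
wrist_force: [0.4, -0.4, -0.4]
finger_gap: 0.0849
```

>>> step_arm(targets=[[[-8.2,0,0],[0,0,-0.9],8.5],[[-8.2,0,0],[0,0.1,-0.9],8.5],[[-8.2,0,0],[0,0.3,-0.9],8.5],[[-8.2,0,0],[0,0.4,-0.8],8.5],[[-8.2,0,0],[0,0.5,-0.8],8.5],[[-8.2,0,0],[0,0.6,-0.6],8.5],[[-8.2,0,0],[0,0.7,-0.6],8.5],[[-8.2,0,0],[0,0.8,-0.5],8.5],[[-8.2,0,0],[0,0.8,-0.4],8.5],[[-8.2,0,0],[0,0.9,-0.2],8.5]])

```text
clock: 17.8
tcp_pos: [0.4614, 0.1519, 0.3298]
orientation: [0.701, 0.064, 0.707, -0.065]
wrist_force: [0.3, 0.1, 0.1]
finger_gap: 0.085
```

>>> step_arm(targets=[[[-8.2,0,0],[0,0.9,-0.2],8.5],[[-8.2,0,0],[0.4,0.8,0],8.5],[[-8.2,0,0],[0.3,0.8,0.2],8.5],[[-8.2,0,0],[0.4,0.8,0.3],8.5],[[-8.2,0,0],[0.4,0.7,0.3],8.5],[[-8.2,0,0],[0.3,0.7,0.5],8.5],[[-8.2,0,0],[0.4,0.6,0.6],8.5],[[-8.2,0,0],[0.3,0.5,0.6],8.5],[[-8.2,0,0],[0.4,0.4,0.7],8.5],[[-8.2,0,0],[0.4,0.3,0.8],8.5]])

```text
clock: 18.8
tcp_pos: [0.4676, 0.2345, 0.2965]
orientation: [0.571, -0.412, 0.577, 0.415]
wrist_force: [-0.1, 0.2, 0.4]
finger_gap: 0.0851
```

```bash
python3 - <<'E'
from h import *
s=get_state();print(s['joint_pos'].round(3),s['tcp_pos'])
Rd,pd=headgrasp(.134);plan(Rd,pd,8,dec=1)
E
```

```text
[ 0.31   0.209  0.066  1.437  0.002 -0.939] [0.46761191 0.23446233 0.29648359]
rot total [-15.07  44.53  -6.81] 47.5 dp [ 0.0042 -0.0569 -0.1087] tool-frame cm [10.87 -2.29 -5.22]
([-1.88, 5.57, -0.85], [1.4, -0.3, -0.7])
([-1.88, 5.57, -0.85], [1.4, -0.2, -0.5])
([-1.88, 5.57, -0.85], [1.4, -0.2, -0.4])
([-1.88, 5.57, -0.85], [1.5, -0.2, -0.2])
([-1.88, 5.57, -0.85], [1.6, -0.2, -0.1])
([-1.88, 5.57, -0.85], [1.5, -0.1, -0.0])
([-1.88, 5.57, -0.85], [1.5, -0.1, 0.2])
([-1.88, 5.57, -0.85], [1.5, -0.1, 0.3])
```

>>> step_arm(targets=[[[-1.88,5.57,-0.85],[1.4,-0.3,-0.7],8.5],[[-1.88,5.57,-0.85],[1.4,-0.2,-0.5],8.5],[[-1.88,5.57,-0.85],[1.4,-0.2,-0.4],8.5],[[-1.88,5.57,-0.85],[1.5,-0.2,-0.2],8.5],[[-1.88,5.57,-0.85],[1.6,-0.2,-0.1],8.5],[[-1.88,5.57,-0.85],[1.5,-0.1,0],8.5],[[-1.88,5.57,-0.85],[1.5,-0.1,0.2],8.5],[[-1.88,5.57,-0.85],[1.5,-0.1,0.3],8.5],[[0,0,0],[0,0,0],8.5],[[0,0,0],[0,0,0],8.5]])

```text
clock: 19.8
tcp_pos: [0.4721, 0.1775, 0.1882]
orientation: [0.277, -0.637, 0.669, 0.264]
wrist_force: [0.7, -0.0, 0.9]
finger_gap: 0.0852
```

```bash
python3 - <<'E'
from h import *
import pickle
s=get_state();print(s['joint_pos'].round(3),s['tcp_pos'])
Rd,pd=headgrasp(.034);plan(Rd,pd,8,dec=2)
im=read_camera('scene');cv2.imwrite('pics/s8.png',cv2.resize(im[130:300,270:490,::-1],None,fx=3.5,fy=3.5,interpolation=cv2.INTER_CUBIC))
im=read_camera('wrist');cv2.imwrite('pics/w8.png',im[:,:,::-1]);rw=silhouettes('wrist','probe');cm=cam('wrist',s)
for d in rw:
    print(d['p'],d['extent'],d['mask'].sum())
for d in rw[:1]:
    print(fit([(cm,d['mask'])],PROBE,slopeT,np.array(PK),np.array([.004,.004,.04])))
print('tcp px',proj(cm,[s['tcp_pos']+0.03*Rd.as_matrix()[:,0]]))
E
```

```text
[ 0.55   0.602  0.129  1.609 -0.624 -0.804] [0.47213974 0.1774701  0.18822774]
rot total [-0.28  0.01 -0.29] 0.4 dp [-0.0033 -0.0706 -0.0711] tool-frame cm [ 1.002e+01 -1.000e-02  3.000e-02]
([-0.04, 0.0, -0.04], [1.25, -0.0, 0.0])
([-0.04, 0.0, -0.04], [1.26, -0.0, 0.01])
([-0.04, 0.0, -0.04], [1.25, -0.0, 0.0])
([-0.04, 0.0, -0.04], [1.25, -0.0, 0.01])
([-0.04, 0.0, -0.04], [1.26, 0.0, -0.0])
([-0.04, 0.0, -0.04], [1.25, 0.0, 0.0])
([-0.04, 0.0, -0.04], [1.25, 0.01, 0.01])
([-0.04, 0.0, -0.04], [1.25, 0.0, 0.0])
0.6 [280.6, 160.0, 74.3, 81.1] 4894
0.6 [368.2, 0.0, 73.6, 57.4] 1999
0.55 [75.1, 27.4, 77.2, 80.6] 3496
(array([ 0.08384963, -0.00053813, -0.012881  ]), np.float64(0.13060635328292847))
tcp px [[320.0017564  230.79934753]]
```

View pics/s8.png

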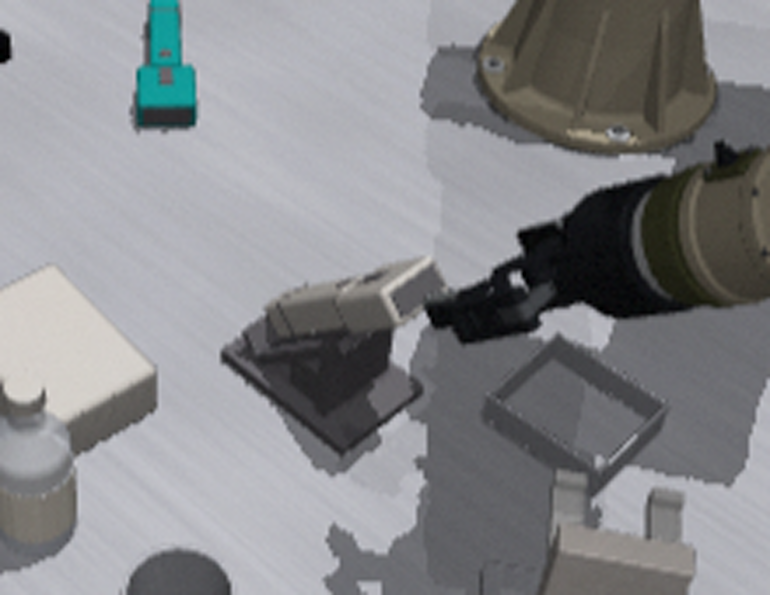

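View pics/w8.png

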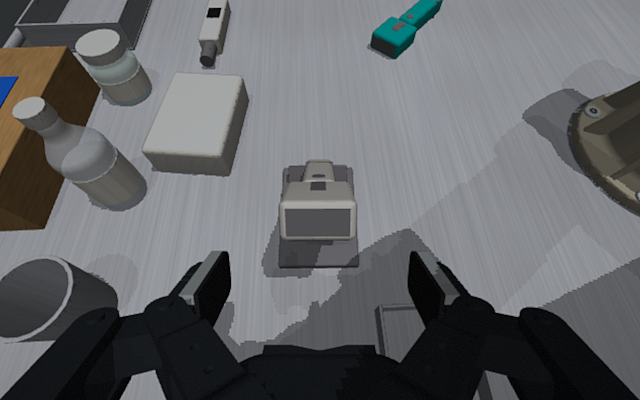

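```bash
python3 - <<'E'
from h import *
s=get_state();cm=cam('wrist',s)
Rd,_=headgrasp(.034);X=Rd.as_matrix()[:,0]
print('axis',proj(cm,[s['tcp_pos']+d*X for d in (.03,.049,.06)]))
Rp,pm=slopeT(PK);print(proj(cm,(box(.085,.085,-.027,.027,-.015,.015))[[0,1,2,3]]@Rp.T+pm))
E
```

```text
axis [[320.12676818 230.68135292]
 [319.97653916 219.44967187]
 [319.90119364 213.81656054]]
[[283.50547562 242.37329767]
 [281.54658924 200.9786255 ]
 [361.67828967 241.66283505]
 [363.12033534 200.2233445 ]]
```

>>> step_arm(targets=[[[0,0,0],[1.2,-0.1,0],8.5],[[0,0,0],[1.5,0,0],8.5],[[0,0,0],[1.5,0,0],8.5],[[0,0,0],[1.5,0,0],8.5],[[0,0,0],[1.5,0,0],8.5],[[0,0,0],[1.3,0,0],8.5],[[0,0,0],[1,0,0],8.5],[[0,0,0],[0.5,0,0],8.5],[[0,0,0],[0,0,0],8.5],[[0,0,0],[0,0,0],8.5]])

```text
clock: 20.95
tcp_pos: [0.4711, 0.1064, 0.1191]
orientation: [0.278, -0.637, 0.669, 0.263]
wrist_force: [-0.3, 0.3, 0.2]
finger_gap: 0.085
```

```bash
python3 - <<'E'
from h import *
s=get_state();print(s['joint_pos'].round(3),s['tcp_pos'],s['wrist_force'])
im=read_camera('scene');cv2.imwrite('pics/s9.png',cv2.resize(im[160:280,310:450,::-1],None,fx=5,fy=5,interpolation=cv2.INTER_CUBIC))
im=read_camera('wrist');cv2.imwrite('pics/w9.png',im[:,:,::-1])
E
```

```text
[ 0.446  0.563 -0.114  1.334 -0.673 -0.919] [0.4710636  0.10640399 0.11910766] [-0.32286918  0.3251561   0.20263959]
```

View pics/s9.png

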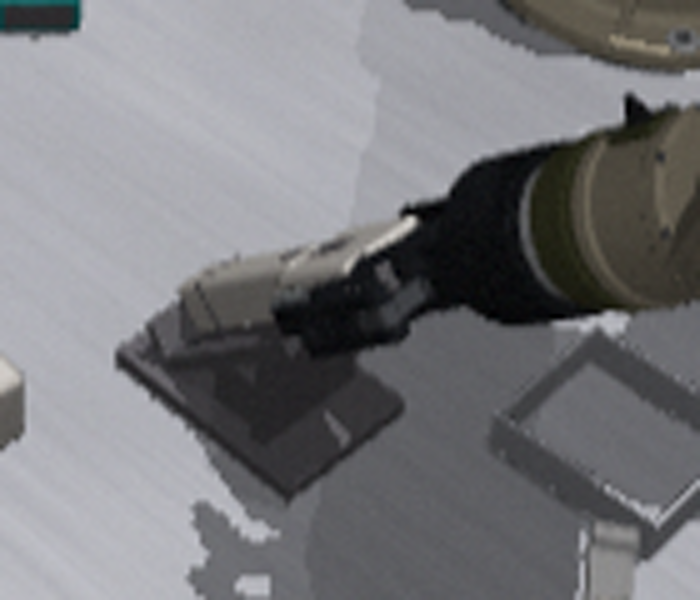

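View pics/w9.png

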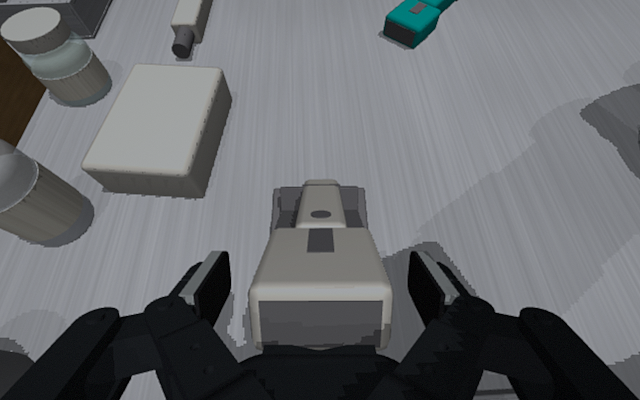

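>>> step_arm(targets=[[[0,0,0],[0,0,0.15],8.5],[[0,0,0],[0,0,0],7],[[0,0,0],[0,0,0],6.2],[[0,0,0],[0,0,0],5.8],[[0,0,0],[0,0,0],5.5],[[0,0,0],[0,0,0],5],[[0,0,0],[0,0,0],4.5],[[0,0,0],[0,0,0],4.5],[[0,0,0],[0,0,0],4.5],[[0,0,0],[0,0,0],4.5]], force=60)

```text
clock: 22.05
tcp_pos: [0.4707, 0.1075, 0.1176]
orientation: [0.278, -0.638, 0.669, 0.263]
wrist_force: [-1.6, 4.0, 3.6]
finger_gap: 0.0536
```

```bash
python3 - <<'E'
from h import *
s=get_state();print(s['tcp_pos'],s['wrist_force'],s['finger_gap'])
im=read_camera('wrist');cv2.imwrite('pics/w10.png',im[:,:,::-1]);cm=cam('wrist',s)
Rp,pm=slopeT(PK);Rp=R.from_matrix(Rp)
print('tcp in probe',Rp.inv().apply(s['tcp_pos']-pm), (Rp.inv()*rq(s['orientation'])).as_matrix().round(3))
_,f=0,slopeframe();print('n',f[3],'v',f[2])
E
```

```text
[0.47072004 0.10745334 0.1175854 ] [-1.60412992  4.00583163  3.62114136] 0.0535581141370323
tcp in probe [ 0.03478174 -0.00180892 -0.00010403] [[-1.     0.004  0.   ]
 [ 0.004  1.    -0.007]
 [-0.    -0.007 -1.   ]]
n [-0.02883949 -0.70652165  0.70711   ] v [-0.99916795  0.04078501  0.        ]
```

View pics/w10.png

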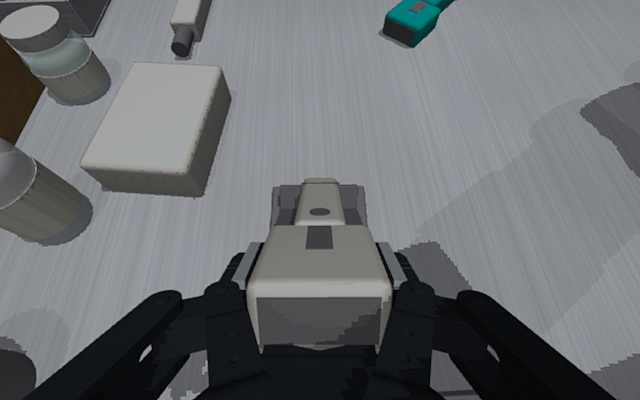

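>>> step_arm(targets=[[[0,0,0],[0,0,-0.2],4.5],[[0,0,0],[0,0,-0.4],4.5],[[0,0,0],[0,0,-0.8],4.5],[[0,0,0],[0,0,-1.2],4.5],[[0,0,0],[0,0,-1.5],4.5],[[0,0,0],[0,0,-1.5],4.5],[[0,0,0],[0,0,-1.5],4.5],[[0,0,0],[0,0,-1],4.5],[[0,0,0],[0,0,-0.5],4.5],[[0,0,0],[0,0,0],4.5]])

```text
clock: 23.1
tcp_pos: [0.4677, 0.046, 0.1789]
orientation: [0.278, -0.637, 0.669, 0.263]
wrist_force: [-0.8, 0.4, -2.4]
finger_gap: 0.0532
```

```bash
cat >> h.py <<'E'
def hang(dx,dz,tz=.160,dy=0,roff=None):
    x,y,a=HO;u=np.array([np.cos(a),np.sin(a),0]);v=np.array([-np.sin(a),np.cos(a),0])
    Rt=down(a+np.pi/2)
    if roff is not None: Rt=Rt*roff
    return Rt,np.array([x,y,0])+dx*u+dy*v+np.array([0,0,tz+dz])
E
python3 - <<'E'
from h import *
s=get_state();print(s['tcp_pos'],s['wrist_force'],s['finger_gap'])
im=read_camera('wrist');cv2.imwrite('pics/w11.png',im[:,:,::-1]);cm=cam('wrist',s)
im=read_camera('scene');cv2.imwrite('pics/s11.png',cv2.resize(im[130:300,270:490,::-1],None,fx=3.5,fy=3.5,interpolation=cv2.INTER_CUBIC))
Rc,pc,_=cur()
# stage 2: untilt, rise
R1=down(3.10);p1=np.array([.43,.13,.25]);print('1');plan(R1,p1,8,dec=1)
R2,p2=hang(-.11,.035);print('2',p2);plan(R2,p2,10,R1,p1,dec=1)
E
```

```text
[0.46774143 0.04600226 0.17890845] [-0.80118342  0.38809721 -2.39269484] 0.05322971619685914
1
rot total [-4.500e-01 -4.499e+01 -4.000e-02] 45.0 dp [-0.0376  0.0835  0.0719] tool-frame cm [-10.86   4.15   0.68]
([-0.06, -5.62, -0.01], [-1.4, 0.5, 0.1])
([-0.06, -5.62, -0.01], [-1.3, 0.5, 0.2])
([-0.06, -5.62, -0.01], [-1.3, 0.6, 0.3])
([-0.06, -5.62, -0.01], [-1.3, 0.5, 0.5])
([-0.06, -5.62, -0.01], [-1.2, 0.5, 0.6])
([-0.06, -5.62, -0.01], [-1.2, 0.5, 0.7])
([-0.06, -5.62, -0.01], [-1.0, 0.5, 0.9])
([-0.06, -5.62, -0.01], [-1.0, 0.5, 0.9])
2 [0.44466939 0.28246291 0.195     ]
rot total [54.79  0.    0.  ] 54.8 dp [ 0.0147  0.1525 -0.055 ] tool-frame cm [ 5.5  -0.83 15.29]
([5.48, 0.0, 0.0], [0.6, -0.1, 1.5])
([5.48, 0.0, 0.0], [0.5, 0.1, 1.6])
([5.48, 0.0, 0.0], [0.5, 0.2, 1.5])
([5.48, 0.0, 0.0], [0.6, 0.3, 1.5])
([5.48, 0.0, 0.0], [0.5, 0.5, 1.4])
([5.48, 0.0, 0.0], [0.6, 0.7, 1.4])
([5.48, 0.0, 0.0], [0.5, 0.7, 1.3])
([5.48, 0.0, 0.0], [0.6, 0.9, 1.3])
([5.48, 0.0, 0.0], [0.5, 1.0, 1.2])
([5.48, 0.0, 0.0], [0.6, 1.1, 1.0])
```

View pics/w11.png

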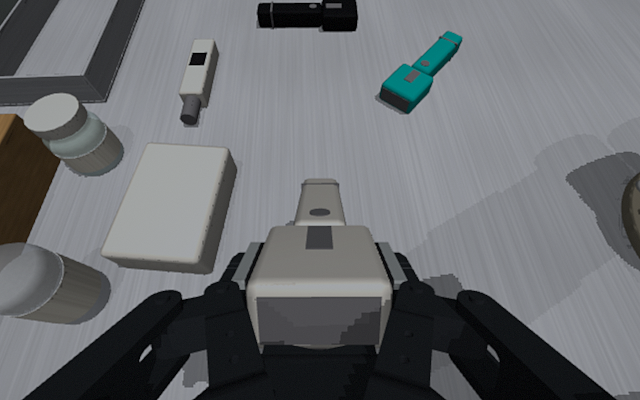

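View pics/s11.png

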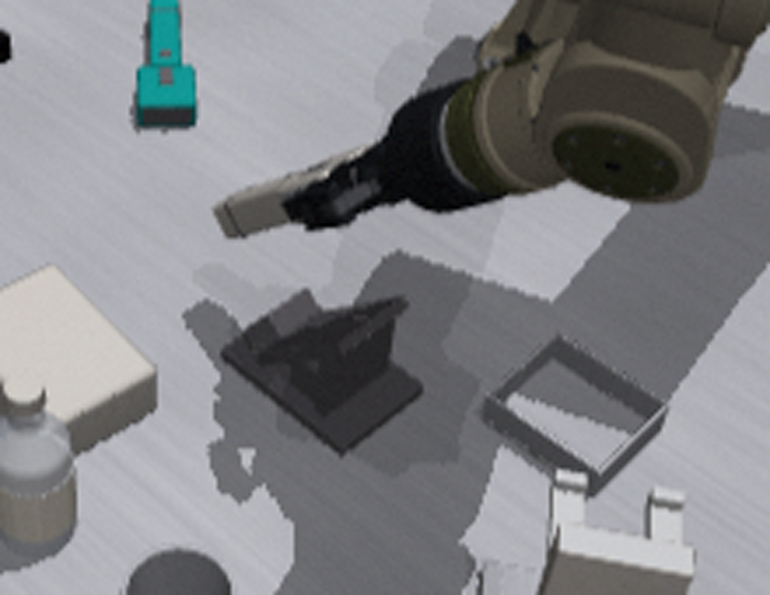

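>>> step_arm(targets=[[[0,-4,0],[-1.4,0.5,0.1],4.5],[[0,-5,0],[-1.3,0.5,0.2],4.5],[[0,-5,0],[-1.3,0.6,0.3],4.5],[[0,-5,0],[-1.3,0.5,0.5],4.5],[[0,-5,0],[-1.2,0.5,0.6],4.5],[[0,-5,0],[-1.2,0.5,0.7],4.5],[[0,-5,0],[-1.0,0.5,0.9],4.5],[[0,-5,0],[-1.0,0.5,0.9],4.5],[[0,-4,0],[0,0,0],4.5],[[0,-2,0],[0,0,0],4.5]])

```text
clock: 24.2
tcp_pos: [0.4304, 0.1336, 0.2454]
orientation: [0.513, -0.488, 0.511, 0.487]
wrist_force: [-0.4, -0.0, -1.8]
finger_gap: 0.0537
```

```bash
python3 - <<'E'
from h import *
s=get_state();print(s['tcp_pos'],s['wrist_force'],s['finger_gap'],s['joint_pos'].round(2))
R2,p2=hang(-.11,.035);print('2',p2);plan(R2,p2,10,dec=1)
E
```

```text
[0.43036373 0.13361066 0.24538121] [-0.42918298 -0.04791724 -1.764593  ] 0.05373637672416343 [ 0.12  0.07 -0.23  1.28  0.   -1.4 ]
2 [0.44466939 0.28246291 0.195     ]
rot total [54.39  0.13  0.09] 54.4 dp [ 0.0143  0.1489 -0.0504] tool-frame cm [ 5.06 -0.7  14.93]
([5.44, 0.01, 0.01], [0.5, -0.1, 1.5])
([5.44, 0.01, 0.01], [0.5, 0.1, 1.5])
([5.44, 0.01, 0.01], [0.5, 0.2, 1.5])
([5.44, 0.01, 0.01], [0.5, 0.4, 1.4])
([5.44, 0.01, 0.01], [0.5, 0.5, 1.4])
([5.44, 0.01, 0.01], [0.5, 0.6, 1.4])
([5.44, 0.01, 0.01], [0.5, 0.7, 1.3])
([5.44, 0.01, 0.01], [0.5, 0.9, 1.2])
([5.44, 0.01, 0.01], [0.5, 1.0, 1.1])
([5.44, 0.01, 0.01], [0.6, 1.0, 1.1])
```

>>> step_arm(targets=[[[5.44,0,0],[0.3,-0.1,1.5],4.5],[[5.44,0,0],[0.3,0.1,1.5],4.5],[[5.44,0,0],[0.4,0.2,1.5],4.5],[[5.44,0,0],[0.5,0.4,1.4],4.5],[[5.44,0,0],[0.5,0.5,1.4],4.5],[[5.44,0,0],[0.6,0.6,1.4],4.5],[[5.44,0,0],[0.6,0.7,1.3],4.5],[[5.44,0,0],[0.6,0.9,1.2],4.5],[[5.44,0,0],[0.6,1.0,1.1],4.5],[[5.44,0,0],[0.6,1.0,1.1],4.5]])

```text
clock: 25.2
tcp_pos: [0.4448, 0.2829, 0.1942]
orientation: [0.679, -0.199, 0.679, 0.198]
wrist_force: [0.3, -1.3, -2.4]
finger_gap: 0.0532
```

>>> step_arm(targets=[[[0,0,0],[0,0,0],4.5],[[0,0,0],[0,0,0],4.5],[[0,0,0],[0,0,0],4.5],[[0,0,0],[0,0,0],4.5],[[0,0,0],[0,0,0],4.5],[[0,0,0],[0,0,0],4.5],[[0,0,0],[0,0,0],4.5],[[0,0,0],[0,0,0],4.5],[[0,0,0],[0,0,0],4.5],[[0,0,0],[0,0,0],4.5]])

```text
clock: 26.2
tcp_pos: [0.4456, 0.2823, 0.1953]
orientation: [0.679, -0.2, 0.678, 0.199]
wrist_force: [-0.7, 0.2, -1.2]
finger_gap: 0.0535
```

```bash
python3 - <<'E'
from h import *
import pickle
s=get_state();print(s['tcp_pos'],s['wrist_force'],s['finger_gap'],s['joint_pos'].round(2))
R2,p2=hang(-.11,.035);plan(R2,p2,1,dec=2)
W=read_camera('wrist');cv2.imwrite('pics/w12.png',W[:,:,::-1]);rh=silhouettes('wrist','holder');rp=silhouettes('wrist','probe')
S=read_camera('scene');cv2.imwrite('pics/s12.png',cv2.resize(S[130:370,340:600,::-1],None,fx=2.5,fy=2.5,interpolation=cv2.INTER_CUBIC));sp=silhouettes('scene','probe')
T=read_camera('top');cv2.imwrite('pics/t12.png',cv2.resize(T[140:280,130:310,::-1],None,fx=4,fy=4,interpolation=cv2.INTER_CUBIC))
for n,r in(('wh',rh),('wp',rp),('sp',sp)):
    for d in r: print(n,round(d['p'],2),d['extent'],d['mask'].sum())
pickle.dump((s,rh,rp,sp),open('p12.pkl','wb'))
E
```

```text
[0.4455503  0.28229017 0.1952719 ] [-0.74768447  0.21284909 -1.23731619] 0.05345755961255883 [ 0.41  0.23 -0.15  1.19 -0.   -0.16]
rot total [-0.02  0.1   0.07] 0.1 dp [-0.0009  0.0002 -0.0003] tool-frame cm [ 0.03  0.06 -0.06]
([-0.02, 0.1, 0.07], [0.03, 0.06, -0.06])
wh 0.9 [268.8, 215.9, 104.6, 133.8] 518
wp 0.9 [246.7, 179.4, 146.4, 167.9] 17552
sp 0.69 [430.7, 204.1, 39.9, 61.6] 1149
sp 0.69 [225.0, 133.4, 50.0, 31.4] 655
sp 0.65 [307.4, 129.0, 21.2, 34.5] 473
```

View pics/w12.png

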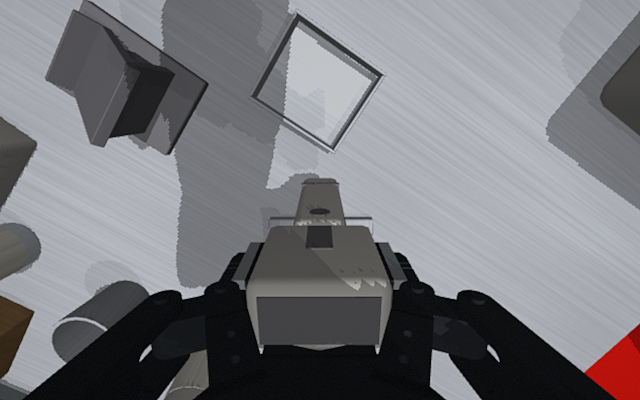

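View pics/s12.png

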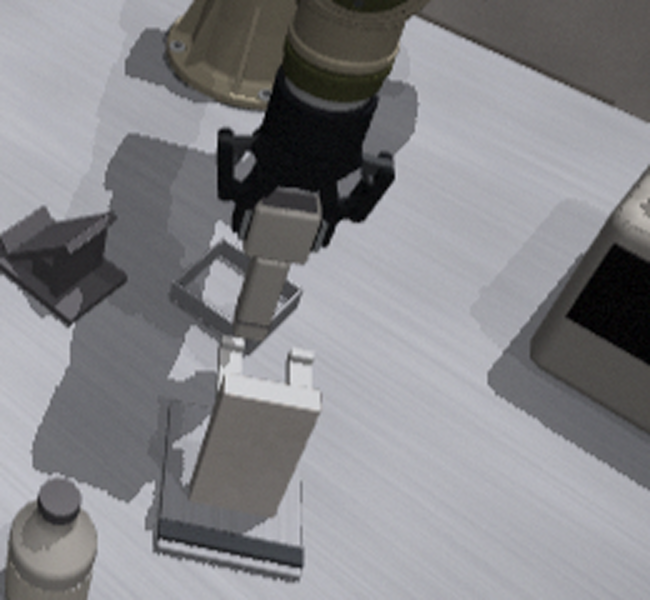

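View pics/t12.png

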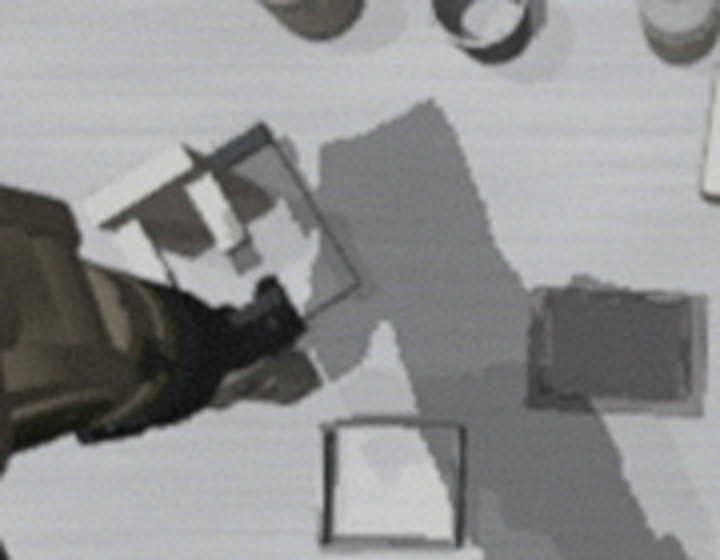

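```bash
python3 - <<'E'
from h import *
import pickle
s,rh,rp,sp=pickle.load(open('p12.pkl','rb'))
cm=cam('wrist',s);cs=cam('scene')
Rh,ph=yawT(*HO,0)
print('base corners',proj(cm,np.array([[-.06,-.06,.012],[-.06,.06,.012]])@Rh.T+ph))
Rn,pn=rq(s['orientation']).as_matrix(),s['tcp_pos']
# probe in tool: px=-x, py=y, pz=-z
Rtp2=np.diag([-1.,1,-1]);
def uv(cmm,P,xt=.0348,dy=0,dz=0,pit=0):
    Q=(Rtp2@R.from_euler('y',pit).as_matrix())
    # rotate about grasp point (probe x=.057)
    g=np.array([.057,0,0]);t=(np.asarray(P)-g)@Q.T+np.array([-(.057-xt),dy,dz]);return proj(cmm,t@Rn.T+pn)
b=np.array([[-.085,-.015,.015],[-.085,.015,.015],[.025,-.027,.015],[.025,.027,.015],[.085,-.027,.015],[.085,.027,.015],[.085,-.027,-.015],[.085,.027,-.015]])
for pit in (0,.05): print(pit,uv(cm,b,pit=pit).round(0).tolist())
m=sp[0]['mask']
def obj(q):
    xt=.0348+q[0]*.004;pit=q[1]*.05;dy=q[2]*.003
    M=np.zeros((400*4,640*4),np.uint8)
    for P in PROBE:
        h=cv2.convexHull(((uv(cs,P,xt,dy,0,pit)+.5)*4-.5).astype(np.float32));cv2.fillConvexPoly(M,np.round(h*16).astype(np.int32),1,shift=4)
    M=cv2.resize(M.astype(np.float32),(640,400),interpolation=cv2.INTER_AREA);return np.abs(M-m).sum()/m.sum()
r=minimize(obj,np.zeros(3),method='Nelder-Mead',options=dict(initial_simplex=np.array([[0,0,0],[1,0,0],[0,1,0],[0,0,1.]])));print(r.x*np.array([4,2.9,3]),r.fun,obj(np.zeros(3)))
E
```

```text
base corners [[267.0031825  217.91876947]
 [372.73465306 218.05758641]]
0 [[302.0, 175.0], [336.0, 175.0], [268.0, 220.0], [370.0, 220.0], [240.0, 284.0], [398.0, 284.0], [246.0, 355.0], [392.0, 355.0]]
0.05 [[302.0, 167.0], [336.0, 167.0], [268.0, 218.0], [370.0, 218.0], [240.0, 289.0], [398.0, 289.0], [247.0, 356.0], [391.0, 356.0]]
[2.40257155 4.41528729 0.52759046] 0.18875108790252393 0.24260226283724978
```

>>> step_arm(targets=[[[0,0.1,0],[0,0.05,0.5],4.5],[[0,0,0],[0,0,1],4.5],[[0,0,0],[0,0,1.5],4.5],[[0,0,0],[0,0,1.5],4.5],[[0,0,0],[0,0,1.5],4.5],[[0,0,0],[0,0,1.5],4.5],[[0,0,0],[0,0,1.5],4.5],[[0,0,0],[0,0,1.1],4.5],[[0,0,0],[0,0,0.8],4.5],[[0,0,0],[0,0,0],4.5]])

```text
clock: 27.5
tcp_pos: [0.538, 0.3424, 0.1947]
orientation: [0.678, -0.2, 0.678, 0.199]
wrist_force: [-0.0, -0.4, -2.2]
finger_gap: 0.0534
```

```bash
python3 - <<'E'
from h import *
s=get_state();print(s['tcp_pos'],s['wrist_force'],s['finger_gap'])
R2,p2=hang(0,.035);plan(R2,p2,1,dec=2)
W=read_camera('wrist');cv2.imwrite('pics/w13.png',W[:,:,::-1])
S=read_camera('scene');cv2.imwrite('pics/s13.png',cv2.resize(S[170:370,360:520,::-1],None,fx=3,fy=3,interpolation=cv2.INTER_CUBIC))
E
```

```text
[0.53795403 0.34240577 0.19466155] [-0.04617228 -0.3982556  -2.17868695] 0.053381062394595044
rot total [-0.02  0.01  0.07] 0.1 dp [-0.0009 -0.0003  0.0003] tool-frame cm [-0.03  0.02 -0.09]
([-0.02, 0.01, 0.07], [-0.03, 0.02, -0.09])
```

View pics/w13.png

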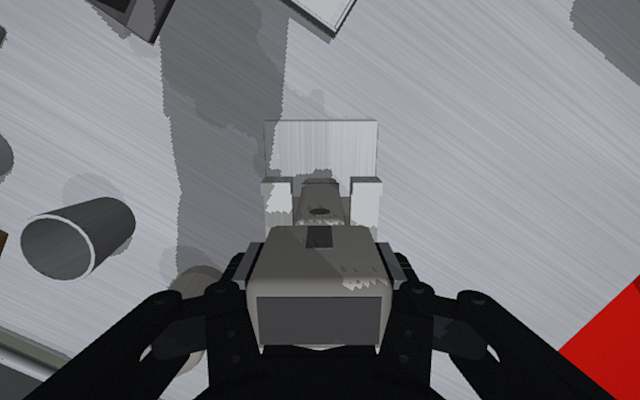

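View pics/s13.png

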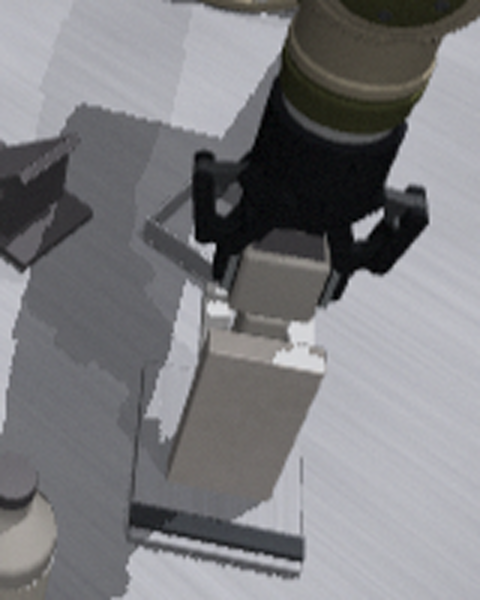

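>>> step_arm(targets=[[[0,0,0],[0.3,0.05,-0.05],4.5],[[0,0,0],[0.5,0,0],4.5],[[0,0,0],[0.6,0,0],4.5],[[0,0,0],[0.5,0,0],4.5],[[0,0,0],[0.4,0,0],4.5],[[0,0,0],[0.2,0,0],4.5],[[0,0,0],[0.1,0,0],4.5],[[0,0,0],[0,0,0],4.5],[[0,0,0],[0,0,0],4.5],[[0,0,0],[0,0,0],4.5]])

```text
clock: 28.6
tcp_pos: [0.5364, 0.342, 0.1696]
orientation: [0.679, -0.2, 0.678, 0.199]
wrist_force: [1.1, 0.2, -2.1]
finger_gap: 0.0533
```

>>> step_arm(targets=[[[0,0,0],[0.1,0,0],4.5],[[0,0,0],[0.1,0,0],4.5],[[0,0,0],[0.1,0,0],4.5],[[0,0,0],[0.1,0,0],4.5],[[0,0,0],[0,0,0],4.5],[[0,0,0],[0,0,0],4.5],[[0,0,0],[0,0,0],4.5],[[0,0,0],[0,0,0],4.5],[[0,0,0],[0,0,0],4.5],[[0,0,0],[0,0,0],4.5]])

```text
clock: 29.6
tcp_pos: [0.5362, 0.3419, 0.1653]
orientation: [0.678, -0.2, 0.678, 0.199]
wrist_force: [0.7, 0.1, -1.9]
finger_gap: 0.0535
```

```bash
python3 - <<'E'
from h import *
s=get_state();print(s['tcp_pos'],s['wrist_force'],s['finger_gap'])
R2,p2=hang(0,0);plan(R2,p2,1,dec=2)
W=read_camera('wrist');cv2.imwrite('pics/w14.png',W[:,:,::-1])
S=read_camera('scene');cv2.imwrite('pics/s14.png',cv2.resize(S[200:300,390:490,::-1],None,fx=6,fy=6,interpolation=cv2.INTER_CUBIC))
E
```

```text
[0.53623634 0.34191637 0.16532256] [ 0.70522789  0.08747827 -1.87299148] 0.05348767647075603
rot total [-0.02  0.01  0.07] 0.1 dp [ 0.0009  0.0002 -0.0053] tool-frame cm [ 0.53 -0.03  0.08]
([-0.02, 0.01, 0.07], [0.53, -0.03, 0.08])
```

View pics/w14.png

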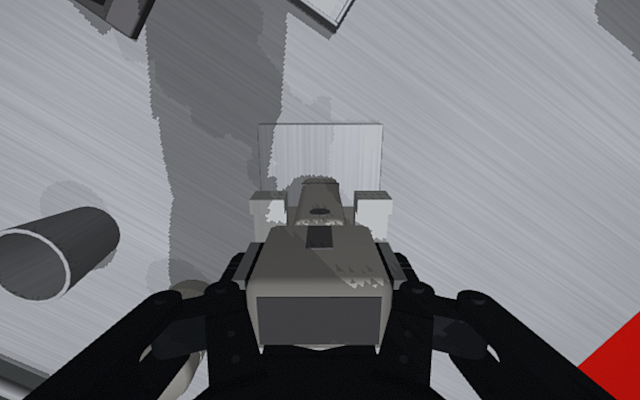

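View pics/s14.png

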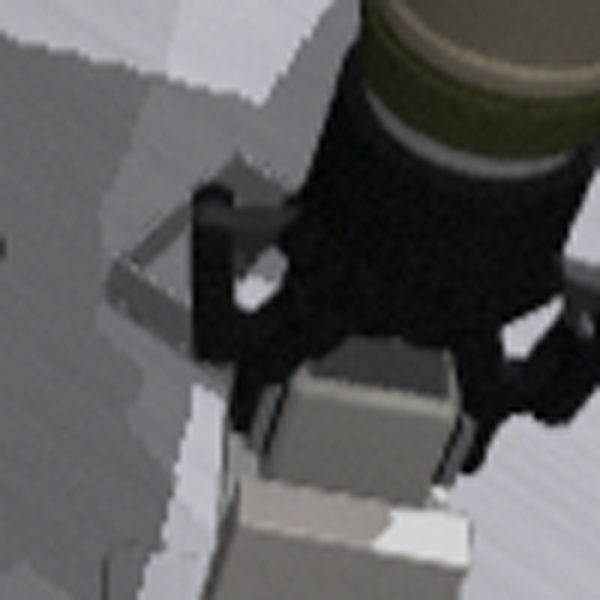

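>>> step_arm(targets=[[[0,0,0],[0.1,0,0.05],4.5],[[0,0,0],[0.1,0,0],4.5],[[0,0,0],[0.1,0,0],4.5],[[0,0,0],[0.05,0,0],4.5],[[0,0,0],[0,0,0],4.5],[[0,0,0],[0,0,0],4.5],[[0,0,0],[0,0,0],4.5],[[0,0,0],[0,0,0],4.5],[[0,0,0],[0,0,0],4.5],[[0,0,0],[0,0,0],4.5]])

```text
clock: 30.7
tcp_pos: [0.5366, 0.3422, 0.1618]
orientation: [0.678, -0.2, 0.678, 0.199]
wrist_force: [0.7, -0.8, -2.3]
finger_gap: 0.0535
```

>>> step_arm(targets=[[[0,0,0],[0.05,0,0],4.5],[[0,0,0],[0.05,0,0],4.5],[[0,0,0],[0.05,0,0],4.5],[[0,0,0],[0,0,0],4.5],[[0,0,0],[0,0,0],4.5],[[0,0,0],[0,0,0],4.5],[[0,0,0],[0,0,0],4.5],[[0,0,0],[0,0,0],4.5],[[0,0,0],[0,0,0],4.5],[[0,0,0],[0,0,0],4.5]])

```text
clock: 31.7
tcp_pos: [0.5366, 0.3422, 0.1603]
orientation: [0.678, -0.2, 0.678, 0.199]
wrist_force: [-1.0, 0.3, -2.5]
finger_gap: 0.0535
```

>>> step_arm(targets=[[[0,0,0],[0.05,0,0],4.5],[[0,0,0],[0.05,0,0],4.5],[[0,0,0],[0.05,0,0],4.5],[[0,0,0],[0,0,0],4.5],[[0,0,0],[0,0,0],4.5],[[0,0,0],[0,0,0],4.5],[[0,0,0],[0,0,0],4.5],[[0,0,0],[0,0,0],4.5],[[0,0,0],[0,0,0],4.5],[[0,0,0],[0,0,0],4.5]])

```text
clock: 32.7
tcp_pos: [0.5368, 0.3422, 0.1601]
orientation: [0.679, -0.2, 0.678, 0.199]
wrist_force: [-3.1, -0.5, 4.9]
finger_gap: 0.0534
```

```bash
python3 - <<'E'
from h import *
s=get_state();print(s['ft_torque'])
W=read_camera('wrist');cv2.imwrite('pics/w15.png',cv2.resize(W[100:370,200:440,::-1],None,fx=2.2,fy=2.2))
E
```

```text
[-0.32536382  0.48822575 -0.03271423]
```

View pics/w15.png

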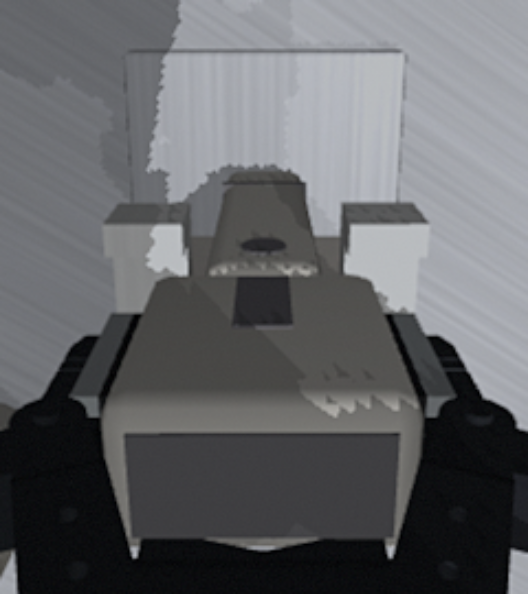

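>>> step_arm(targets=[[[0,0,0],[-0.05,0,0],4.5],[[0,0,0],[0,0,0],4.5],[[0,0,0],[0,0,0],5.4],[[0,0,0],[0,0,0],5.6],[[0,0,0],[0,0,0],5.8],[[0,0,0],[0,0,0],6.2],[[0,0,0],[0,0,0],6.8],[[0,0,0],[0,0,0],7.5],[[0,0,0],[0,0,0],8.2],[[0,0,0],[0,0,0],8.5]], force=20)

```text
clock: 33.75
tcp_pos: [0.5367, 0.3422, 0.1593]
orientation: [0.678, -0.2, 0.678, 0.199]
wrist_force: [0.5, 0.5, 0.8]
finger_gap: 0.0848
```

```bash
python3 - <<'E'
from h import *
W=read_camera('wrist');cv2.imwrite('pics/w16.png',cv2.resize(W[100:370,180:460,::-1],None,fx=2.2,fy=2.2))
E
```

```text
(no output)
```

View pics/w16.png

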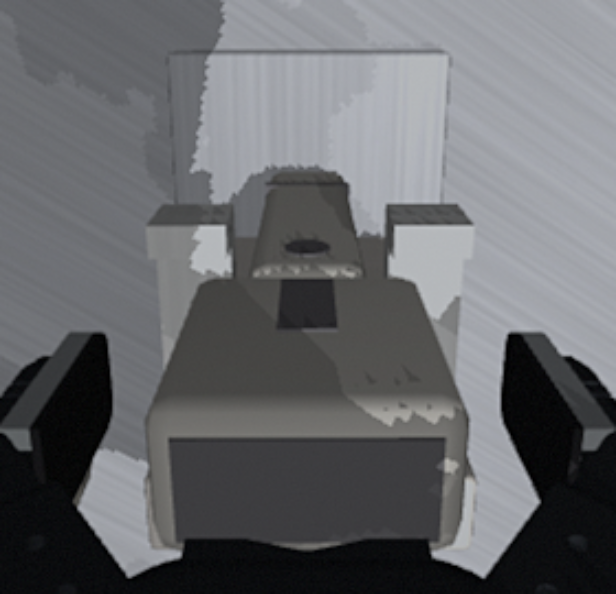

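Released; the probe stays upright and centred between the prongs. Next I withdraw straight up, then back towards the robot.

>>> step_arm(targets=[[[0,0,0],[-0.5,0,0],8.5],[[0,0,0],[-1,0,0],8.5],[[0,0,0],[-1.5,0,0],8.5],[[0,0,0],[-2,0,0],8.5],[[0,0,0],[-2.5,0,0],8.5],[[0,0,0],[-2.5,0,0],8.5],[[0,0,0],[-2,0,0],8.5],[[0,0,0],[-1,0,-1],8.5],[[0,0,0],[-1,0,-2],8.5],[[0,0,0],[0,0,-2],8.5]])

```text
clock: 34.8
tcp_pos: [0.4941, 0.3149, 0.3007]
orientation: [0.679, -0.2, 0.677, 0.199]
wrist_force: [0.8, -0.2, -0.5]
finger_gap: 0.0846
```

>>> step_arm(targets=[[[0,0,0],[0,0,-3],8.5],[[0,0,0],[0,0,-3],8.5],[[0,0,0],[0,0,-3],8.5],[[0,0,0],[0,0,-2],8.5],[[0,0,0],[0,0,0],8.5],[[0,0,0],[0,0,0],8.5],[[0,0,0],[0,0,0],8.5],[[0,0,0],[0,0,0],8.5],[[0,0,0],[0,0,0],8.5],[[0,0,0],[0,0,0],8.5]])

```text
clock: 35.8
tcp_pos: [0.4024, 0.2558, 0.2989]
orientation: [0.678, -0.2, 0.678, 0.199]
wrist_force: [0.1, 1.0, 0.4]
finger_gap: 0.0851
```

```bash
python3 - <<'E'
from h import *
s=get_state();print(s['clock'],s['tcp_pos'])
W=read_camera('wrist');cv2.imwrite('pics/w17.png',W[:,:,::-1])
S=read_camera('scene');sp=silhouettes('scene','probe');cv2.imwrite('pics/s17.png',cv2.resize(S[190:370,370:530,::-1],None,fx=3.3,fy=3.3,interpolation=cv2.INTER_CUBIC));cv2.imwrite('pics/s17f.png',S[:,:,::-1])
T=read_camera('top');tp=silhouettes('top','probe');cv2.imwrite('pics/t17.png',cv2.resize(T[140:240,130:250,::-1],None,fx=6,fy=6,interpolation=cv2.INTER_CUBIC))
for n,r in (('scene',sp),('top',tp)):
  for d in r: print(n,round(d['p'],2),d['extent'],d['mask'].sum())
# predicted hung probe box
Rh,ph=yawT(*HO,.15);M=np.array([[0,0,-1],[0,1,0],[1,0,0]]).T  # px up,pz=-x
Q=np.stack([np.array([0,0,1]),np.array([0,1,0]),np.array([-1,0,0])],1)
for n in('scene','top'):
    P=((box(.025,.085,-.027,.027,-.015,.015)-[.025,0,0])@Q.T)@Rh.T+ph
    u=proj(cam(n),P);print(n,'head pred',u.min(0).round(1),u.max(0).round(1))
E
```

```text
35.8 [0.40239248 0.2557952  0.29891914]
scene 0.93 [224.1, 134.9, 48.3, 29.7] 686
scene 0.85 [429.9, 256.8, 37.6, 29.3] 773
scene 0.8 [307.6, 129.9, 20.5, 35.6] 471
top 0.91 [155.0, 186.6, 38.8, 22.5] 553
top 0.8 [382.7, 266.5, 51.1, 47.3] 845
top 0.74 [443.8, 203.6, 25.9, 56.1] 921
scene head pred [431.9 253.9] [466.8 289.3]
top head pred [152.7 183.3] [186.5 208.2]
```

View pics/s17.png

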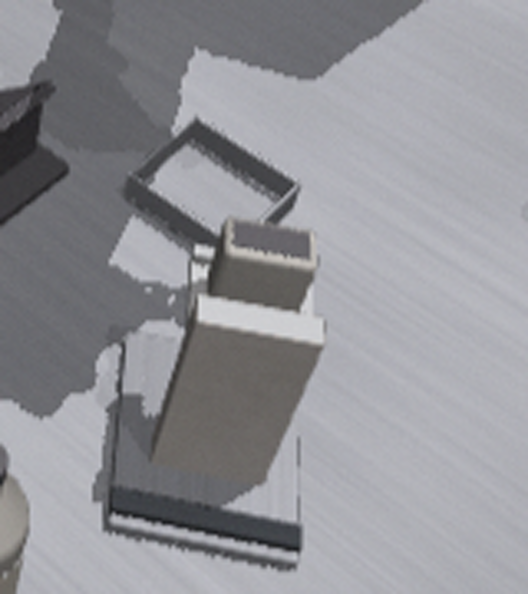

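View pics/w17.png

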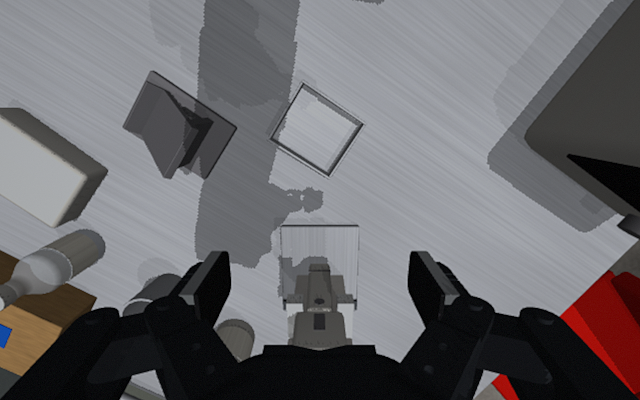

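View pics/t17.png

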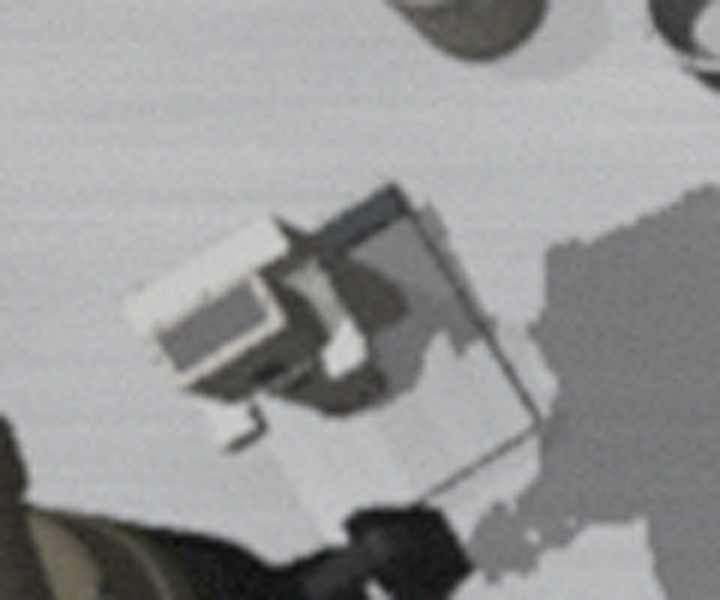

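View pics/s17f.png

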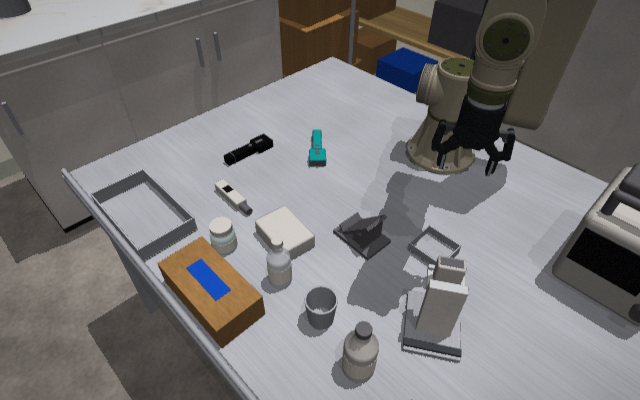

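```bash
python3 - <<'E'
from h import *
Rh,ph=yawT(*HO,.15)
F=np.array([[-.015,.027,.06],[.015,.027,.06],[.015,-.027,.06],[-.015,-.027,.06]])
S=cv2.imread('pics/s17.png');T=cv2.imread('pics/t17.png')
C=np.array([[.022,.037,.028],[.022,-.037,.028]])
L=np.array([[-.022,-.037,.008],[-.022,-.019,.008],[-.022,.019,.008],[-.022,.037,.008]])
for n,im,o,k in(('scene',S,(370,190),3.3),('top',T,(130,140),6)):
    for Q,col in((F,(0,0,255)),(C,(0,255,0)),(L,(255,0,0))):
        u=((proj(cam(n),Q@Rh.T+ph)-o+.5)*k).round().astype(int)
        cv2.polylines(im,[u.reshape(-1,1,2)],Q is F,col,1)
    cv2.imwrite(f'pics/ov_{n}.png',im)
E
```

```text
(no output)
```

View pics/ov_scene.png

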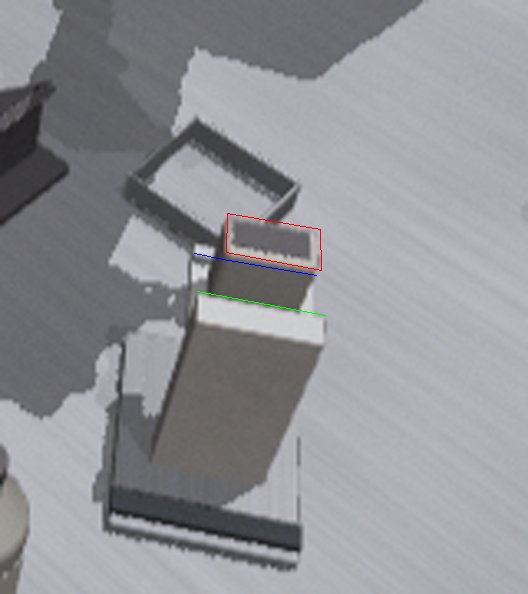

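View pics/ov_top.png

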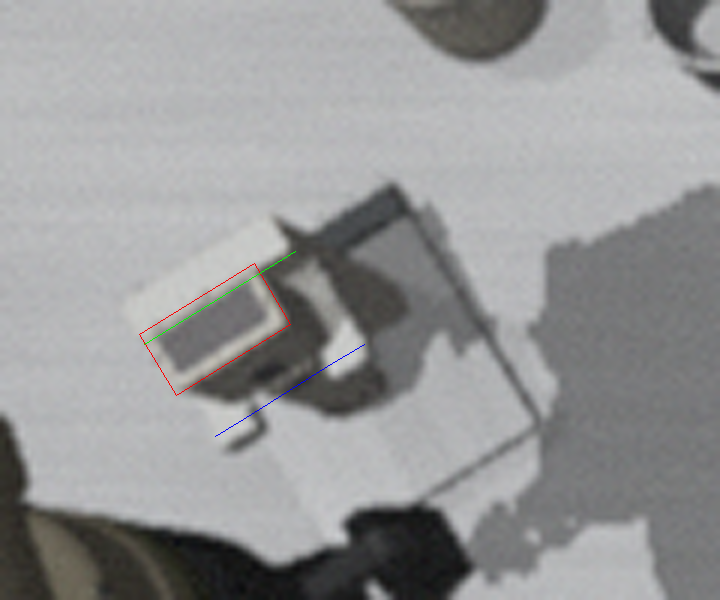

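```bash
python3 - <<'E'
from h import *
print(hand_in())
E
```

```text
the job is handed in; nothing more can be done
None
```

The probe is hung upright in the fork holder, head up, after first being parked on the angled rest. I handed the job in at about 36 s.

- **Park:** I picked up the white probe by its handle and tilted it 45°. I lowered it onto the slope, with about 6 N felt at contact, and let go. It came to rest with its tail at, or within a couple of millimetres of, the foot ledge.
- **Hang:** I took a fresh hold on the sides of the head and brought the probe in from the holder's open end. I lowered it until the shoulders touched the prongs, about 7 N, at the height I had worked out. I then released it and backed the gripper well clear.

**Last checks:**
- In both the top and scene cameras, the top of the head lies within about 1–2 px of where an upright, seated probe should be. It is centred between the prongs, behind the lips and clear of the column.
- The wrist force was near zero after release, and in the last scene picture the other things look to be where they were.

**What disagreed or went wrong:**
- My first turn ran the last joint to its range limit (it read 3.141 rad against 3.14), so I turned back and used the mirrored grasp.
- The scene camera's single-view pose fits did not match the other views. It put the parked probe about 10 mm lower and 4° turned, and the held probe about 4° tilted. I went by the wrist and top views for the parked probe, and by the wrist view and the contact height for the held one.
- The wrist camera made the held probe look about 6 mm farther away than the contact heights showed.

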